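# Reload the sensor cradle and press its cover home

## Task

Take the red transport plugs out of the cradle's pockets and put them in the orange bin, and stand every green sensor cap of the size that fits the pockets (28 mm across the body) upright and fully home in a pocket of its own, leaving the smaller and larger look-alikes out. Only then lay the blue cover plate over the four white standoffs and press it down evenly, keeping it near level, until all four have clicked through and it lies flat on their shoulders. Leave everything else on the table where it is.

Things in the scene. Friction and masses are not known exactly. Their poses are not given: they have to be found in the camera images.
- cradle: aluminium cradle fixed to the table, 220 (its x) by 120 mm; origin: centre of its underside, on the table, z up. A grey block 20 mm high holds four alike pockets in a row at x = -60, -20, 20, 60 mm, y = 0, each 31 mm square, floor 6 mm above the table. A seated cap stands on that floor, its grip point 44 mm above the table. Any cap, any pocket, one to each.
- standoff1 (a point): one of four alike white snap standoffs, at cradle x = +-88, y = +-40 mm; this one at (88, 40). The point is on its axis at its shoulder, 54 mm above the table, where the cover comes to rest. Above is a round-nosed 9 mm post (top at 68 mm) with two spring balls out to 8 mm from the axis. An unpressed cover rests on the balls, underside at about 65 mm; 5 to 6 N at each standoff snaps it through.
- cover_grip (a point): blue cover plate 205 (its x) by 105 (its y) by 4 mm, 0.13 to 0.21 kg, lying on the table, handle up. On its middle stands a black grip bar 60 mm long (its x), 14 mm wide (its y), top 36 mm above the plate's underside. The point is in the bar, 27 mm above the underside; z up. It is the same turned half round.
- cover_hole1 (a point): centre of one of the cover's four 12 mm through holes, at its underside, cover x = 88, y = 40 mm. Fully home it lies on a standoff's shoulder, 54 mm above the table.
- cover_hole2 (a point): centre of one of the cover's four 12 mm through holes, at its underside, cover x = 88, y = -40 mm. Fully home it lies on a standoff's shoulder, 54 mm above the table.
- cover_hole3 (a point): centre of one of the cover's four 12 mm through holes, at its underside, cover x = -88, y = 40 mm. Fully home it lies on a standoff's shoulder, 54 mm above the table.
- cover_hole4 (a point): centre of one of the cover's four 12 mm through holes, at its underside, cover x = -88, y = -40 mm. Fully home it lies on a standoff's shoulder, 54 mm above the table.
- cap1_grip (a point): matte green cap: round body 28 mm across, 16 mm high, with a round grip stem 14 mm across on it, 44 mm tall in all, standing upright; the size that fits a pocket of the cradle. There are three or four of these; an absent one reads None. The point is on its axis 38 mm above its underside (6 mm below the top), where fingertips reaching 20 mm lower just clear the body; z is its axis, up.
- cap2_grip (a point): matte green cap: round body 28 mm across, 16 mm high, with a round grip stem 14 mm across on it, 44 mm tall in all, standing upright; the size that fits a pocket of the cradle. There are three or four of these; an absent one reads None. The point is on its axis 38 mm above its underside (6 mm below the top), where fingertips reaching 20 mm lower just clear the body; z is its axis, up.
- cap3_grip (a point): matte green cap: round body 28 mm across, 16 mm high, with a round grip stem 14 mm across on it, 44 mm tall in all, standing upright; the size that fits a pocket of the cradle. There are three or four of these; an absent one reads None. The point is on its axis 38 mm above its underside (6 mm below the top), where fingertips reaching 20 mm lower just clear the body; z is its axis, up.
- cap4_grip (a point): matte green cap: round body 28 mm across, 16 mm high, with a round grip stem 14 mm across on it, 44 mm tall in all, standing upright; the size that fits a pocket of the cradle. There are three or four of these; an absent one reads None. The point is on its axis 38 mm above its underside (6 mm below the top), where fingertips reaching 20 mm lower just clear the body; z is its axis, up.
- plug1_grip (a point): red transport plug, shaped just like the 28 mm green caps (body 28 mm across and 16 mm high, stem 14 mm across, 44 mm tall), standing in one of the cradle's pockets. Two or three are there; an absent one reads None. The point is on its axis 38 mm above its underside, in the stem; z is its axis, up.
- plug2_grip (a point): red transport plug, shaped just like the 28 mm green caps (body 28 mm across and 16 mm high, stem 14 mm across, 44 mm tall), standing in one of the cradle's pockets. Two or three are there; an absent one reads None. The point is on its axis 38 mm above its underside, in the stem; z is its axis, up.
- plug3_grip (a point): red transport plug, shaped just like the 28 mm green caps (body 28 mm across and 16 mm high, stem 14 mm across, 44 mm tall), standing in one of the cradle's pockets. Two or three are there; an absent one reads None. The point is on its axis 38 mm above its underside, in the stem; z is its axis, up.
- plug4_grip (a point): red transport plug, shaped just like the 28 mm green caps (body 28 mm across and 16 mm high, stem 14 mm across, 44 mm tall), standing in one of the cradle's pockets. Two or three are there; an absent one reads None. The point is on its axis 38 mm above its underside, in the stem; z is its axis, up.
- plug_bin: open orange bin fixed to the table, 130 (its x) by 120 mm (its y), 35 mm high, walls and floor 4 to 5 mm thick; origin: centre of its underside
- small_cap_grip (a point): matte green cap: round body 20 mm across, 16 mm high, with a round grip stem 14 mm across on it, 44 mm tall in all, standing upright; a look-alike, too small: it would rattle in a pocket. The point is on its axis 38 mm above its underside (6 mm below the top), where fingertips reaching 20 mm lower just clear the body; z is its axis, up.
- large_cap1_grip (a point): matte green cap: round body 36 mm across, 16 mm high, with a round grip stem 14 mm across on it, 44 mm tall in all, standing upright; a look-alike, too large for a pocket. The point is on its axis 38 mm above its underside (6 mm below the top), where fingertips reaching 20 mm lower just clear the body; z is its axis, up.
- large_cap2_grip (a point): matte green cap: round body 36 mm across, 16 mm high, with a round grip stem 14 mm across on it, 44 mm tall in all, standing upright; a look-alike, too large for a pocket. The point is on its axis 38 mm above its underside (6 mm below the top), where fingertips reaching 20 mm lower just clear the body; z is its axis, up.
- ferrule: bystander: white nylon ferrule, a tube 26 mm across and 24 mm high, standing among the caps; origin at its underside
- chrome_knob: bystander: chrome knob 32 mm across and 32 mm high, standing among the caps; origin at its underside
- shell: bystander: grey connector shell, a tube 34 mm across and 40 mm high; origin at its underside
- earth_rod: bystander: copper earth rod stub 16 mm thick and 110 mm long in a brass clamp, lying; origin under its middle
- logbook: bystander: blue logbook 150 x 210 x 14 mm, at the left near the robot; origin at its underside

How it is judged:
On the way, in this order (a step that is already met when the one before it is completed fails the run):
1. all red plugs are in the bin and every 28 mm cap that is there stands fully home in a pocket (z of each of plug1_grip, plug2_grip, plug3_grip, plug4_grip in the frame of plug_bin below 0.075 m and x of plug1_grip in the frame of plug_bin between -0.07 and 0.07 m and y of plug1_grip in the frame of plug_bin between -0.065 and 0.065 m and x of plug2_grip in the frame of plug_bin between -0.07 and 0.07 m and y of plug2_grip in the frame of plug_bin between -0.065 and 0.065 m and x of plug3_grip in the frame of plug_bin between -0.07 and 0.07 m and y of plug3_grip in the frame of plug_bin between -0.065 and 0.065 m and x of plug4_grip in the frame of plug_bin between -0.07 and 0.07 m and y of plug4_grip in the frame of plug_bin between -0.065 and 0.065 m and z of cap1_grip in the frame of cradle between 0.04 and 0.047 m and y of cap1_grip in the frame of cradle between -0.008 and 0.008 m and x of cap1_grip in the frame of cradle between -0.08 and 0.08 m and angle between each of cap1_grip, cap2_grip, cap3_grip, cap4_grip's own z axis and vertical below 0.15 rad and z of cap2_grip in the frame of cradle between 0.04 and 0.047 m and y of cap2_grip in the frame of cradle between -0.008 and 0.008 m and x of cap2_grip in the frame of cradle between -0.08 and 0.08 m and z of cap3_grip in the frame of cradle between 0.04 and 0.047 m and y of cap3_grip in the frame of cradle between -0.008 and 0.008 m and x of cap3_grip in the frame of cradle between -0.08 and 0.08 m and z of cap4_grip in the frame of cradle between 0.04 and 0.047 m and y of cap4_grip in the frame of cradle between -0.008 and 0.008 m and x of cap4_grip in the frame of cradle between -0.08 and 0.08 m), for 0.2 s.
2. the cover has clicked down over all four standoffs (z of each of cover_hole1, cover_hole2, cover_hole3, cover_hole4 in the frame of cradle below 0.0558 m and horizontal distance between cover_grip and cradle below 0.005 m and angle between the x axis of cover_grip and the x axis of cradle, either way round below 0.06 rad), for 0.2 s.
At the end, for the whole second after the job is handed in: The plugs lie in the bin; each 28 mm cap present stands in a pocket (within 3 mm of its floor, leaning under 8 degrees); the cover is down on all four standoffs (each hole within 1.8 mm of its shoulder, centred to 5 mm, lined up to 3 degrees); look-alikes stay 100 mm off the cradle centre (all of step 1 and all of step 2 and linear speed of cover below 0.01 m/s and horizontal distance between each of small_cap_grip, large_cap1_grip, large_cap2_grip and cradle above 0.1 m); the robot touches nothing.
It fails at once if a look-alike cap or a bystander is shoved more than 60 mm (distance of any of small_cap_grip, large_cap1_grip, large_cap2_grip, ferrule, chrome_knob, shell, earth_rod, logbook from where it was at the start of the episode above 0.06 m).
It fails at once if the cover leans more than 17 degrees while over the standoffs (horizontal distance between cover_grip and cradle below 0.03 m and z of cover_grip in the frame of cradle below 0.11 m and angle between cover_grip's own z axis and vertical above 0.3 rad).
Of cap1, cap2, cap3, cap4 only 3 to 4 are there at a start; the rules pass over those that are not, and their reading is None.
Of plug1, plug2, plug3, plug4 only 2 to 3 are there at a start; the rules pass over those that are not, and their reading is None.
At some moment in a run one of cap1, cap2, cap3, cap4 may be knocked a few centimetres aside while the robot is not near it.
It also fails if it takes over 210 s, if anything falls off the work surface, if the arm or the gripper's body presses on something with over 40 N, if the wrist force passes 120 N, or if a joint passes its speed limit or range.

## Robot

A 7-joint arm with a two-finger parallel gripper is mounted at the origin on the work surface. World frame = base frame: x ahead of the robot, y to its left, z up, the work surface at z = 0. Lengths are in m, angles in rad, forces in N, time in s.
With the tool pointing down it reaches from about 0.4 to 0.85 m from the base axis. Payload 4.5 kg.
Tool frame: the origin (TCP) lies where the fingers leave the gripper's body, on its centre line; the fingertips stand 64 mm ahead of it and the grasp point (between the pads) lies 45 mm ahead of it; z points along the fingers, y is the direction in which the jaws open and shut (so a half turn about z gives the same grasp; the last joint's range is limited). The gripper opens to 88 mm and grips with 3 to 60 N. Pads are 18 mm wide; open, the fingers measure 123 mm over their backs; the gripper's body (75 mm by 187 mm) begins 45 mm behind the grasp point.
Start: joints at [1.34, 0.689, -0.195, 1.565, 0.157, 0.902, -0.215], TCP at [0.164, -0.603, 0.303] pointing down, gripper open.
Joint ranges: [-3.01, 3.01], [-0.46, 2.08], [-1.47, 1.51], [0.13, 2.56], [-1, 4.14], [0.04, 2.09], [-2.66, 2.66]. Speed limits (rad/s): [2.57, 2.57, 3.14, 3.14, 3.14, 3.14, 3.14].

## Interface

Orientations are given as a unit quaternion [x, y, z, w].
In Python, from plant import monitor, snapshot, workorder, finder gives the robot as it stands.
- The arm moves only by the tool carry_out, never from a script. Its argument "motion" is one flat list of numbers, 6 for each row, row after row: the shift along the tool's x, y, z in cm, then the turn, a rotation vector about the tool's x, y, z in rad. In form: [x, y, z, rx, ry, rz, x, y, z, rx, ry, rz, ...]. A call has 1 to 8 rows; each row shifts and turns the commanded pose from where the row before left it, along the tool's axes as they then stand; what a row does not reach is not made up. A row lasts 1/8 s, in which the tool goes at most 62.5 mm and 10.7 degrees, less where a joint would pass 70% of its speed; a pose out of reach is approached as far as the arm can. A call with a gripper value outside its range is refused whole. "hand" is the finger opening in cm, from 0 to 8.81, set as the call begins (left out, the last holds). The fingers move at their own pace and stop on an object; "grip_force" is the grip in N (left out, the last holds). Time passes only in rows, so rows that do not move let the fingers close. It gives the time, the measured TCP pose, the force and the opening at its end, in the units of the state.
- monitor.get_state(): the state, without advancing time (a new reading comes with each control period).
- snapshot(name): name is "scene" or "side" or "wrist"; returns a dict with "frame" (400x640x3 uint8, red, green, blue), "range_z" (400x640 float32, m along the optical axis (not along the pixel's ray), 0 where there is no reading), "fx", "fy", "cx", "cy" (pixels), "D" ([k1, k2, p1, p2, k3] as OpenCV has them; the pictures are not rectified), "rvec" (rotation vector, rad) and "tvec" (3), from world to camera coordinates, as OpenCV has them; the wrist camera has in their place "hand_eye" (4x4, takes a point from camera to tool coordinates, whose origin is the TCP and whose axes are the flange's). Camera axes: x right, y down, z forward; pixel columns grow to the right and rows downward; lengths in m; the calibration is good to about 2 mm. A picture is of the moment at which its call begins: read the wrist's pose just before it.
- workorder.finish_job(): hands the job in, once; it reports no verdict.
Trained networks look in a picture, given as the dict that the camera call returned (one of the last four; its "shot" number tells which), for a name from the list of things; names that differ only in an ending like _2 or _b are one class to them, and where a whole thing is asked for, a point or a joint stands for the part that bears it (a point fixed in the world has none). Each returns a list of dicts, best first, with "p" (0 to 1); they miss things now and then, are a little off and sometimes report something else, mostly with a low value. They report only what shows in the picture. A call takes as long as a camera call.
- finder.masks_of(picture, thing): "pixels" (400x640 bool, what is visible of it) and "extent" ([left, top, right, bottom] in pixels, round what is visible of it).
The state is a dict: "clock": time; "q": joint angles; "qd": joint speeds; "joint_torque": joint torques, N m; "tool_pos": TCP position; "eef_rot": TCP orientation; "contact_force": force on the tool from outside, world axes, zero at the start; "moment": the same for the moment, N m; "opening": opening from 0.0 (shut) to 1.0 (fully open).
Only numpy, scipy, OpenCV 4.12 (cv2) and the standard library are available. Lean on these libraries where they do the work, as an engineer would, in place of code of your own. Each camera call takes 0.05 s, during which the arm holds its last target. There are 200 camera calls.

## Working session

There is one attempt and no reset: what is moved stays moved. The work goes in short steps, Python scripts to look and compute and a tool call to move; the robot and the scene stay as the last step left them, time stands still between calls to the robot, and variables do not carry over. Pictures are saved under pics/ and viewed, about 12 in all and at most 16, crops included, and the job is handed in when it is done.

Besides the shell and the picture viewer there is one more tool, called after "Call:" as name(argument=value, ...), one argument or row to a line, values as JSON. carry_out: Moves the arm, as the interface text tells. Its arguments: {"type":"object","properties":{"motion":{"type":"array"},"hand":{"type":"number"},"grip_force":{"type":"number"}},"required":["motion"]}

```bash
ls; mkdir -p pics; cat > h.py <<'E'
import numpy as np, cv2
from scipy.spatial.transform import Rotation as R
from plant import monitor, snapshot, workorder, finder
def shot(name):
    st=monitor.get_state(); s=snapshot(name)
    if name=='wrist':
        T=np.eye(4);T[:3,:3]=R.from_quat(st['eef_rot']).as_matrix();T[:3,3]=st['tool_pos']
        s['W']=T@np.array(s['hand_eye'])
    else:
        T=np.eye(4);T[:3,:3]=cv2.Rodrigues(np.array(s['rvec'],float))[0];T[:3,3]=np.ravel(s['tvec']);s['W']=np.linalg.inv(T)
    s['K']=np.array([[s['fx'],0,s['cx']],[0,s['fy'],s['cy']],[0,0,1.]])
    return s
def save(s,n): cv2.imwrite(f'pics/{n}.png',cv2.cvtColor(s['frame'],cv2.COLOR_RGB2BGR))
def rays(s,uv):
    n=cv2.undistortPoints(np.array(uv,float).reshape(-1,1,2),s['K'],np.array(s['D'],float))[:,0]
    return np.c_[n,np.ones(len(n))]
def cloud(s,m):
    v,u=np.nonzero(m&(s['range_z']>0)); z=s['range_z'][v,u]
    p=rays(s,np.c_[u,v])*z[:,None]
    return p@s['W'][:3,:3].T+s['W'][:3,3]
def onplane(s,uv,z):
    d=rays(s,uv)@s['W'][:3,:3].T;o=s['W'][:3,3]
    return o+d*((z-o[2])/d[:,2])[:,None]
def proj(s,P):
    T=np.linalg.inv(s['W'])
    return cv2.projectPoints(np.array(P,float).reshape(-1,3),cv2.Rodrigues(T[:3,:3])[0],T[:3,3],s['K'],np.array(s['D'],float))[0][:,0]
def find(s,thing,pmin=.3): return [d for d in finder.masks_of(s,thing) if d['p']>=pmin]
E
python3 - <<'E'
from h import *
st=monitor.get_state();print({k:np.round(v,3) for k,v in st.items()})
for n in['scene','side','wrist']:
    s=shot(n);save(s,n+'0');print(n,np.round(s['W'],3).tolist(),s['fx'],s['cx'],s['cy'],s['D'])
    if n=='wrist':continue
    for t in['cradle','cover_grip','cap1_grip','plug1_grip','plug_bin','small_cap_grip','large_cap1_grip','ferrule','chrome_knob','shell','earth_rod','logbook']:
        for d in find(s,t):
            c=cloud(s,d['pixels']); 
            if len(c)<5: continue
            top=c[c[:,2]>np.percentile(c[:,2],97)-.004]
            print(t,round(d['p'],2),np.round(d['extent']),'med',np.round(np.median(c,0),3),'top',np.round(top.mean(0),3),len(c))
E
```

```text
pics
{'clock': np.float64(0.0), 'q': array([ 1.34 ,  0.69 , -0.195,  1.566,  0.157,  0.902, -0.215]), 'qd': array([-0.   ,  0.   , -0.   ,  0.   , -0.001,  0.   ,  0.   ]), 'joint_torque': array([ 0.0000e+00, -5.2756e+01, -1.2670e+00, -1.5343e+01, -5.3000e-02,
        6.0000e-03,  0.0000e+00]), 'tool_pos': array([ 0.163, -0.603,  0.302]), 'eef_rot': array([ 0.991,  0.132, -0.   , -0.001]), 'contact_force': array([ 0.455, -0.83 ,  0.137]), 'moment': array([-0.003, -0.017, -0.052]), 'opening': np.float64(0.998)}
scene [[0.705, 0.514, -0.489, 1.358], [0.709, -0.5, 0.497, -0.766], [0.011, -0.697, -0.717, 1.257], [0.0, 0.0, 0.0, 1.0]] 455.66476724943425 309.2287479470931 196.64845568271485 [0.04379495 0.         0.         0.         0.        ]
cradle 0.81 [268. 194. 330. 250.] med [ 0.58  -0.045  0.008] top [ 0.607 -0.04   0.058] 1372
cradle 0.36 [303. 224. 311. 235.] med [ 0.632 -0.038  0.025] top [ 0.629 -0.037  0.049] 52
cover_grip 0.73 [204. 231. 272. 283.] med [ 0.533 -0.274  0.004] top [ 0.528 -0.27   0.035] 1554
cap1_grip 0.5 [351. 180. 359. 194.] med [0.595 0.256 0.016] top [0.5
[... 2498 characters left out ...]
17] 4736
chrome_knob 0.48 [342. 241. 351. 254.] med [0.437 0.202 0.028] top [0.437 0.197 0.035] 108
shell 0.42 [259. 211. 270. 227.] med [0.713 0.158 0.03 ] top [0.714 0.151 0.042] 158
shell 0.35 [333. 166. 387. 183.] med [ 0.518 -0.262  0.007] top [ 0.523 -0.264  0.038] 807
earth_rod 0.49 [296. 166. 314. 177.] med [ 0.711 -0.191  0.021] top [ 0.704 -0.188  0.027] 100
logbook 0.77 [292. 306. 373. 387.] med [0.357 0.558 0.016] top [0.359 0.548 0.017] 4737
wrist [[0.261, -0.927, -0.269, 0.232], [-0.965, -0.251, -0.073, -0.584], [0.0, 0.279, -0.96, 0.383], [0.0, 0.0, 0.0, 1.0]] 358.99544893482175 318.86387038980064 198.95381828241236 [-0.03742872  0.          0.          0.          0.        ]
```

```bash
python3 - <<'E'
import cv2,numpy as np
a=cv2.imread('pics/scene0.png')[90:320,150:450];b=cv2.imread('pics/side0.png')[120:395,230:410]
a=cv2.resize(a,None,fx=1.5,fy=1.5,interpolation=3);a=a[:345]
b=cv2.resize(b,None,fx=1.25,fy=1.25,interpolation=3)
o=np.zeros((max(a.shape[0],b.shape[0]),a.shape[1]+b.shape[1],3),np.uint8);o[:a.shape[0],:a.shape[1]]=a;o[:b.shape[0],a.shape[1]:]=b
print(o.shape);cv2.imwrite('pics/v1.png',o)
E
```

```text
(345, 675, 3)
```

View pics/v1.png

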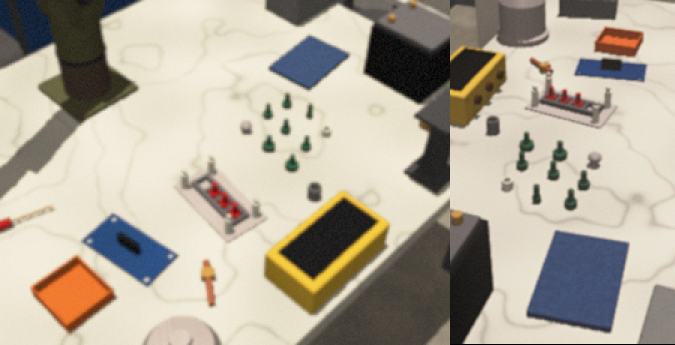

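The view shows three red plugs in the cradle, seven green caps in a cluster (so four fit), the blue cover and the orange bin. I'll move the wrist camera above the cradle and cluster.

Call:
carry_out(
  motion=[0,0,0,0,0,0.133,0,0,0,0,0,0.133,2.9,-4.1,-0.45,0,0,0,2.9,-4.1,-0.45,0,0,0,2.9,-4.1,-0.45,0,0,0,2.9,-4.1,-0.45,0,0,0,2.9,-4.1,-0.45,0,0,0,2.9,-4.1,-0.45,0,0,0],
)

```text
clock: 2.35
tool_pos: [0.3389, -0.3561, 0.3301]
eef_rot: [1.0, -0.001, 0.0, 0.0]
contact_force: [0.3, -0.8, -0.3]
opening: 1.002
```

Call:
carry_out(
  motion=[2.9,-4.1,-0.45,0,0,0,2.9,-4.1,-0.45,0,0,0,2.9,-4.1,-0.45,0,0,0,2.9,-4.1,-0.45,0,0,0,2.9,-4.1,-0.45,0,0,0,2.9,-4.1,-0.45,0,0,0,2.9,-4.1,-0.45,0,0,0,2.9,-4.1,-0.45,0,0,0],
)

```text
clock: 3.35
tool_pos: [0.5711, -0.0283, 0.366]
eef_rot: [1.0, -0.001, 0.0, 0.0]
contact_force: [0.2, 0.0, 0.3]
opening: 0.999
```

Call:
carry_out(
  motion=[2.9,-4.1,-0.45,0,0,0,2.9,-4.1,-0.45,0,0,0,0,0,0,0,0,0,0,0,0,0,0,0],
)

```text
clock: 3.85
tool_pos: [0.628, 0.0515, 0.3744]
eef_rot: [1.0, -0.001, -0.0, 0.001]
contact_force: [0.5, -0.6, 0.4]
opening: 0.998
```

```bash
cat > look.py <<'E'
from h import *
import sys
st=monitor.get_state();print(round(float(st['clock']),2),np.round(st['tool_pos'],4),np.round(R.from_quat(st['eef_rot']).as_rotvec(),4))
s=shot('wrist');save(s,sys.argv[1]);np.savez('last_'+sys.argv[1],**{k:v for k,v in s.items()})
hsv=cv2.cvtColor(s['frame'],cv2.COLOR_RGB2HSV)
# all blobs: stem tops from depth cloud, coloured
P=np.full((400,640,3),np.nan);m=s['range_z']>0;P[m]=cloud(s,m)
G=cv2.inRange(hsv,(40,60,10),(90,255,255));Rd=cv2.inRange(hsv,(0,120,50),(6,255,255))|cv2.inRange(hsv,(172,120,50),(180,255,255))
for nm,M in(('green',G),('red',Rd)):
    n,L,S,C=cv2.connectedComponentsWithStats(M)
    for i in range(1,n):
        if S[i,4]<60: continue
        c=P[(L==i)&m]; zt=np.percentile(c[:,2],97); t=c[c[:,2]>zt-.004]; b=c[(c[:,2]>.0)&(c[:,2]<zt-.024)]
        print(nm,S[i],'top',np.round(np.median(t,0),4),'ztop',round(zt,4),'span',np.round(np.percentile(c,98,axis=0)-np.percentile(c,2,axis=0),3))
E
python3 look.py w1
```

```text
3.85 [0.628  0.0515 0.3744] [ 3.1404e+00 -2.4000e-03 -1.3000e-03]
green [201 158  27  23 341] top [0.6111 0.1827 0.0427] ztop 0.0437 span [0.025 0.03  0.03 ]
green [150 175  15  18  82] top [0.5923 0.2533 0.0149] ztop 0.0162 span [0.022 0.015 0.003]
green [201 222  25  22 268] top [0.5286 0.1863 0.0145] ztop 0.016 span [0.028 0.031 0.003]
green [148 234  18  17 102] top [0.5153 0.2635 0.0145] ztop 0.016 span [0.023 0.02  0.003]
red [378 144  23  23 374] top [ 0.627  -0.0346  0.0486] ztop 0.0496 span [0.025 0.026 0.037]
red [373 176  23  23 373] top [ 0.5887 -0.0295  0.0481] ztop 0.0493 span [0.028 0.027 0.037]
red [368 206  22  24 355] top [ 0.5491 -0.0248  0.0483] ztop 0.0494 span [0.028 0.027 0.038]
```

View pics/w1.png

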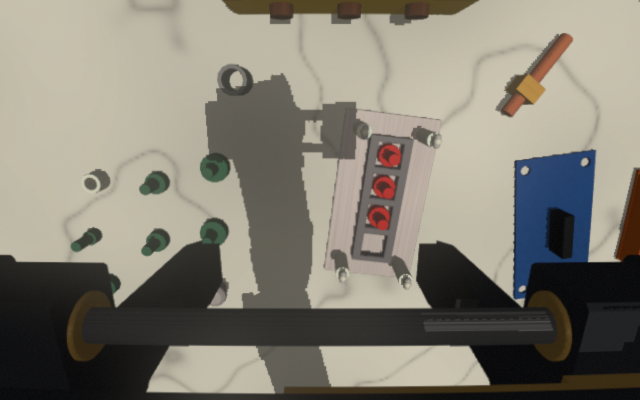

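The picture shows plugs at (389,155), (384,187), (379,217), an empty pocket at (372,245) and the caps around (80–215,165–285), some hidden by the gripper. I'll fit the cradle and the bin.

```bash
cat > cr.py <<'E'
from h import *
import sys
from scipy.optimize import least_squares
s=dict(np.load(f'last_{sys.argv[1]}.npz',allow_pickle=True))
m=s['range_z']>0;P=np.full((400,640,3),np.nan);P[m]=cloud(s,m)
def blobs(lo,hi,box,mn=8):
    M=((P[...,2]>lo)&(P[...,2]<hi)&(P[...,0]>box[0])&(P[...,0]<box[1])&(P[...,1]>box[2])&(P[...,1]<box[3])).astype(np.uint8)
    n,L,S,C=cv2.connectedComponentsWithStats(M)
    return [(P[L==i],S[i],C[i]) for i in range(1,n) if S[i,4]>=mn]
print('standoff tops')
so=[]
for c,S,C in blobs(.055,.075,(.42,.72,-.15,.1),3):
    t=c[c[:,2]>c[:,2].max()-.004];so.append(t.mean(0));print(np.round(t.mean(0),4),round(c[:,2].max(),4),len(c),C.round(1))
print('stems')
for c,S,C in blobs(.036,.054,(.4,.7,-.1,.45)):
    z=np.median(np.sort(c[:,2])[-len(c)//2:]);t=c[c[:,2]>z-.0015];lo=(t.min(0)+t.max(0))/2;print('mid',np.round(lo,4),'mean',np.round(t.mean(0),4),len(t),'ext',np.round(np.ptp(t,axis=0),4),C.round(1))
# block top plane band
B=(P[...,2]>.0165)&(P[...,2]<.0235)&(abs(P[...,0]-.57)<.11)&(abs(P[...,1]+.027)<.04)
q=P[B];r=cv2.minAreaRect((q[:,:2]*1000).astype(np.float32));print('block rect mm',r,'z',np.median(q[:,2]))
pl=(P[...,2]>.001)&(P[...,2]<.009)&(abs(P[...,0]-.57)<.15)&(abs(P[...,1]+.027)<.1)
E
python3 cr.py w1; python3 - <<'E'
from h import *
s=shot('scene')
for d in find(s,'plug_bin')[:1]:
    c=cloud(s,d['pixels']);t=c[c[:,2]>.028];print('bin',cv2.minAreaRect((t[:,:2]*1000).astype(np.float32)),np.median(t[:,2]))
for d in find(s,'cover_grip')[:1]:
    c=cloud(s,d['pixels']);t=c[c[:,2]>.028];print('bar',cv2.minAreaRect((t[:,:2]*1000).astype(np.float32)));t=c[(c[:,2]<.01)];print('plate',cv2.minAreaRect((t[:,:2]*1000).astype(np.float32)))
E
```

```text
standoff tops
[0.6598 0.0017 0.0655] 0.0677 104 [364.3 132.2]
[ 0.6501 -0.0781  0.0651] 0.0676 112 [436.7 140.9]
[0.4867 0.0231 0.0644] 0.0663 76 [342.1 276.1]
[ 0.4766 -0.0562  0.0655] 0.068 85 [406.5 282.9]
stems
mid [0.66   0.0017 0.0527] mean [0.6603 0.0026 0.0527] 84 ext [0.0155 0.0168 0.0024] [361.6 129.7]
mid [ 0.6496 -0.0756  0.0526] mean [ 0.6509 -0.0739  0.0527] 74 ext [0.0169 0.012  0.0026] [428.7 138.1]
mid [ 0.6267 -0.0343  0.0494] mean [ 0.6271 -0.0345  0.0488] 100 ext [0.0118 0.0127 0.0036] [392.9 159.1]
mid [0.611  0.1827 0.0433] mean [0.6109 0.1829 0.043 ] 93 ext [0.0124 0.0125 0.0029] [207.7 172.7]
mid [0.5916 0.2599 0.0431] mean [0.5914 0.2601 0.0428] 89 ext [0.0122 0.0147 0.0026] [145.4 188.7]
mid [ 0.5883 -0.0296  0.0486] mean [ 0.5884 -0.0297  0.0483] 98 ext [0.0131 0.0129 0.0029] [387.  191.1]
mid [ 0.5489 -0.0248  0.0488] mean [ 0.5488 -0.0247  0.0484] 94 ext [0.0136 0.0125 0.0034] [381.4 222.5]
mid [0.5265 0.1906 0.0425] mean [0.5261 0.191  0.0423] 50 ext [0.0073 0.0127 0.0027] [207.4 239.2]
mid [0.5166 0.3604 0.0427] mean [0.5168 0.3597 0.0427] 81 ext [0.0131 0.0152 0.0026] [ 76.8 245.8]
mid [0.5116 0.2694 0.043 ] mean [0.5114 0.2692 0.0426] 87 ext [0.0123 0.0136 0.0032] [147.  249.8]
mid [0.4868 0.0233 0.0524] mean [0.4879 0.0234 0.0525] 80 ext [0.0156 0.0164 0.0028] [341.1 268.3]
mid [ 0.4767 -0.0566  0.0524] mean [ 0.4786 -0.0552  0.0523] 83 ext [0.0178 0.0172 0.0029] [402.7 274.8]
block rect mm ((570.9248657226562, -26.699378967285156), (193.9208526611328, 73.70336151123047), 0.23753364384174347) z 0.018650102118887207
bin ((542.488037109375, -434.20184326171875), (136.56202697753906, 122.44181823730469), 0.6391215920448303) 0.03237401750489077
bar ((525.8013916015625, -269.8694152832031), (59.590423583984375, 15.601038932800293), 8.730480194091797)
plate ((525.0068359375, -269.2709045410156), (208.7838134765625, 109.0455093383789), 9.236842155456543)
```

Call:
carry_out(
  motion=[0,0,0,0,0,0.124,0.35,2.85,5.3,0,0,0,0.36,2.85,5.3,0,0,0,0.36,2.85,5.3,0,0,0,0,0,5.3,0,0,0,0,0,0,0,0,0,0,0,0,0,0,0],
  hand=4.5,
  grip_force=25,
)

```text
clock: 4.92
tool_pos: [0.6295, -0.0338, 0.1647]
eef_rot: [0.998, -0.062, 0.001, -0.0]
contact_force: [-0.2, 0.4, 0.3]
opening: 0.51
```

Call:
carry_out(
  motion=[-0.15,0.1,3.5,0,0,0,0,0,3.5,0,0,0,0,0,0.5,0,0,0],
)

```text
clock: 5.3
tool_pos: [0.6271, -0.0343, 0.0885]
eef_rot: [0.998, -0.062, 0.0, -0.0]
contact_force: [-0.0, -0.3, 0.3]
opening: 0.51
```

Call:
carry_out(
  motion=[0,0,0,0,0,0,0,0,0,0,0,0,0,0,0,0,0,0],
  hand=0.5,
)

```text
clock: 5.68
tool_pos: [0.6275, -0.0348, 0.0891]
eef_rot: [0.998, -0.063, 0.001, -0.0]
contact_force: [0.1, 0.2, -0.5]
opening: 0.192
```

Call:
carry_out(
  motion=[0,0,-3,0,0,0,0,0,-4,0,0,0,0,0,-4,0,0,0,0,0,0,0,0,0],
)

```text
clock: 6.18
tool_pos: [0.6288, -0.0349, 0.2016]
eef_rot: [0.998, -0.063, 0.004, -0.0]
contact_force: [0.7, 0.4, -1.1]
opening: 0.148
```

Call:
carry_out(
  motion=[0,5,0,0,0,0,0,5,0,0,0,0,0,5,0,0,0,0,0,5,0,0,0,0,0,5,0,0,0,0,0,5,0,0,0,0,0,5,0,0,0,0,0,5,0,0,0,0],
)

```text
clock: 7.18
tool_pos: [0.5759, -0.4328, 0.1967]
eef_rot: [0.998, -0.063, -0.001, -0.001]
contact_force: [0.7, -0.6, -0.7]
opening: 0.15
```

Call:
carry_out(
  motion=[0,0,0,0,0,0,0,0,5,0,0,0,0,0,5,0,0,0,0,0,0,0,0,0],
)

```text
clock: 7.68
tool_pos: [0.5746, -0.4291, 0.0935]
eef_rot: [0.998, -0.062, -0.004, -0.002]
contact_force: [-0.8, 0.6, -0.8]
opening: 0.147
```

Call:
carry_out(
  motion=[0,0,0,0,0,0,0,0,0,0,0,0,0,0,-3,0,0,0,0,0,-4,0,0,0,0,0,-3,0,0,0],
  hand=4.5,
)

```text
clock: 8.3
tool_pos: [0.5776, -0.432, 0.2016]
eef_rot: [0.998, -0.063, 0.002, 0.001]
contact_force: [-0.3, 0.0, 0.8]
opening: 0.513
```

Call:
carry_out(
  motion=[-0.5,-5,0,0,0,0,-0.5,-5,0,0,0,0,-0.5,-5,0,0,0,0,-0.5,-5,0,0,0,0,-0.5,-5,0,0,0,0,-0.5,-5,0,0,0,0,-0.5,-5,0,0,0,0,-0.5,-5,0,0,0,0],
)

```text
clock: 9.3
tool_pos: [0.5877, -0.0279, 0.1996]
eef_rot: [0.998, -0.063, 0.002, -0.0]
contact_force: [0.8, -0.5, 0.3]
opening: 0.511
```

Call:
carry_out(
  motion=[0,0,0,0,0,0,0,0,2,0,0,0,0,0,0,0,0,0],
)

```text
clock: 9.68
tool_pos: [0.5865, -0.0309, 0.1779]
eef_rot: [0.998, -0.063, -0.0, 0.0]
contact_force: [0.3, -0.2, -0.0]
opening: 0.508
```

Call:
carry_out(
  motion=[0.15,-0.1,4.4,0,0,0,0,0,4.4,0,0,0,0,0,0,0,0,0],
)

```text
clock: 10.05
tool_pos: [0.5871, -0.0298, 0.0882]
eef_rot: [0.998, -0.063, -0.002, 0.0]
contact_force: [0.3, 0.0, -0.2]
opening: 0.508
```

Call:
carry_out(
  motion=[0,0,0,0,0,0,0,0,0,0,0,0,0,0,0,0,0,0,0,0,-3,0,0,0,0,0,-4,0,0,0,0,0,-4,0,0,0],
  hand=0.5,
)

```text
clock: 10.8
tool_pos: [0.5885, -0.0289, 0.2015]
eef_rot: [0.998, -0.063, 0.0, 0.0]
contact_force: [1.2, -0.0, -0.2]
opening: 0.151
```

Call:
carry_out(
  motion=[0,5,0,0,0,0,0,5,0,0,0,0,0,5,0,0,0,0,0,5,0,0,0,0,0,5,0,0,0,0,0,5,0,0,0,0,0,5,0,0,0,0,0,5,0,0,0,0],
)

```text
clock: 11.8
tool_pos: [0.5383, -0.4274, 0.2005]
eef_rot: [0.998, -0.063, 0.0, 0.0]
contact_force: [-0.9, -0.2, -1.0]
opening: 0.153
```

Call:
carry_out(
  motion=[0,0,0,0,0,0,0,0,5,0,0,0,0,0,5,0,0,0,0,0,0,0,0,0],
)

```text
clock: 12.3
tool_pos: [0.5369, -0.4232, 0.0966]
eef_rot: [0.998, -0.062, -0.003, -0.002]
contact_force: [-0.6, -0.2, -1.1]
opening: 0.146
```

Call:
carry_out(
  motion=[0,0,0,0,0,0,0,0,0,0,0,0,0,0,-3,0,0,0,0,0,-4,0,0,0,0,0,-3,0,0,0],
  hand=4.5,
)

```text
clock: 12.92
tool_pos: [0.5396, -0.4263, 0.2037]
eef_rot: [0.998, -0.063, 0.002, 0.001]
contact_force: [-0.3, -1.2, -0.8]
opening: 0.507
```

Call:
carry_out(
  motion=[-0.5,-5,0,0,0,0,-0.5,-5,0,0,0,0,-0.5,-5,0,0,0,0,-0.5,-5,0,0,0,0,-0.5,-5,0,0,0,0,-0.5,-5,0,0,0,0,-0.5,-5,0,0,0,0,-0.5,-5,0,0,0,0],
)

```text
clock: 13.92
tool_pos: [0.5498, -0.0222, 0.2017]
eef_rot: [0.998, -0.063, 0.002, -0.0]
contact_force: [0.3, 1.7, -0.2]
opening: 0.509
```

Call:
carry_out(
  motion=[0,0,0,0,0,0,0,0,2,0,0,0,0,0,0,0,0,0],
)

```text
clock: 14.3
tool_pos: [0.5487, -0.025, 0.18]
eef_rot: [0.998, -0.063, -0.0, 0.0]
contact_force: [-0.1, 0.4, -0.4]
opening: 0.508
```

Call:
carry_out(
  motion=[0,0,4.5,0,0,0,0,0,4.5,0,0,0,0,0,0,0,0,0],
)

```text
clock: 14.68
tool_pos: [0.5476, -0.0248, 0.0883]
eef_rot: [0.998, -0.063, -0.002, 0.0]
contact_force: [0.1, -0.2, 0.6]
opening: 0.509
```

Call:
carry_out(
  motion=[0,0,0,0,0,0,0,0,0,0,0,0,0,0,0,0,0,0,0,0,-3,0,0,0,0,0,-4,0,0,0,0,0,-4,0,0,0],
  hand=0.5,
)

```text
clock: 15.42
tool_pos: [0.5489, -0.024, 0.2015]
eef_rot: [0.998, -0.063, 0.0, 0.0]
contact_force: [0.2, 0.6, -0.9]
opening: 0.148
```

Call:
carry_out(
  motion=[0,5,0,0,0,0,0,5,0,0,0,0,0,5,0,0,0,0,0,5,0,0,0,0,0,5,0,0,0,0,0,5,0,0,0,0,0,5,0,0,0,0,0,5,0,0,0,0],
)

```text
clock: 16.42
tool_pos: [0.4985, -0.4224, 0.2005]
eef_rot: [0.998, -0.063, 0.0, 0.0]
contact_force: [1.5, 0.9, -0.5]
opening: 0.148
```

Call:
carry_out(
  motion=[0,0,0,0,0,0,0,0,5,0,0,0,0,0,5,0,0,0,0,0,0,0,0,0],
)

```text
clock: 16.92
tool_pos: [0.4973, -0.4183, 0.097]
eef_rot: [0.998, -0.062, -0.003, -0.002]
contact_force: [-0.1, 0.6, -0.8]
opening: 0.15
```

Call:
carry_out(
  motion=[0,0,0,0,0,0,0,0,0,0,0,0,0,0,-3,0,0,0,0,0,-4,0,0,0,0,0,-3,0,0,0],
  hand=4.5,
)

```text
clock: 17.55
tool_pos: [0.4998, -0.4214, 0.2035]
eef_rot: [0.998, -0.063, 0.002, 0.001]
contact_force: [-0.2, -0.1, 0.1]
opening: 0.509
```

Call:
carry_out(
  motion=[-0.25,-5,-0.9,0,0,0,-0.25,-5,-0.9,0,0,0,-0.25,-5,-0.9,0,0,0,-0.25,-5,-0.9,0,0,0,-0.25,-5,-0.9,0,0,0,-0.25,-5,-0.9,0,0,0,-0.25,-5,-0.9,0,0,0],
  hand=8.8,
)

```text
clock: 18.42
tool_pos: [0.5258, -0.0697, 0.2649]
eef_rot: [0.998, -0.063, 0.002, -0.0]
contact_force: [0.4, 0.1, 0.3]
opening: 0.996
```

Call:
carry_out(
  motion=[-0.25,-5,-0.9,0,0,0,-0.25,-5,-0.9,0,0,0,-0.25,-5,-0.9,0,0,0,-0.25,-5,-0.9,0,0,0,-0.25,-5,-0.9,0,0,0,-0.25,-5,-0.9,0,0,0,-0.25,-5,-0.9,0,0,0,0,0,0,0,0,0],
)

```text
clock: 19.42
tool_pos: [0.5507, 0.2843, 0.3282]
eef_rot: [0.998, -0.059, 0.001, -0.003]
contact_force: [-0.1, 0.1, -0.5]
opening: 0.997
```

Call:
carry_out(
  motion=[0,0,0,0,0,0,0,0,0,0,0,0],
)

```text
clock: 19.68
tool_pos: [0.5519, 0.276, 0.3262]
eef_rot: [0.998, -0.064, 0.0, 0.001]
contact_force: [0.4, -0.2, -0.5]
opening: 1.0
```

```bash
python3 look.py w2; cat > caps.py <<'E'
from h import *
import sys
s=dict(np.load(f'last_{sys.argv[1]}.npz',allow_pickle=True))
m=s['range_z']>0;P=np.full((400,640,3),np.nan);P[m]=cloud(s,m)
M=((P[...,2]>.036)&(P[...,2]<.054)&(P[...,0]>.4)&(P[...,0]<.7)&(P[...,1]>.08)&(P[...,1]<.47)).astype(np.uint8)
n,L,S,C=cv2.connectedComponentsWithStats(M)
for i in range(1,n):
    if S[i,4]<15: continue
    c=P[L==i];z=np.median(c[:,2]);t=c[c[:,2]>z-.0015];mid=(t.min(0)+t.max(0))/2
    d=np.hypot(P[...,0]-mid[0],P[...,1]-mid[1]);b=(d<.024)&(P[...,2]>.0115)&(P[...,2]<.019)
    print(np.round(mid,4),'mean',np.round(t.mean(0),4),'ext',np.round(np.ptp(t,axis=0),4),'bodyR98 mm',np.round(np.percentile(d[b],[50,95,99])*1000,1) if b.any() else None,b.sum(),C[i].round())
E
python3 caps.py w2
```

```text
19.68 [0.5519 0.276  0.3262] [ 3.134e+00 -2.005e-01  8.000e-04]
green [383  80  31  33 624] top [0.6106 0.1832 0.0426] ztop 0.0434 span [0.029 0.03  0.031]
green [381 164  30  28 503] top [0.5224 0.1918 0.0423] ztop 0.0429 span [0.03 0.03 0.03]
green [240 204  10  10  79] top [0.5167 0.3603 0.0424] ztop 0.0439 span [0.009 0.01  0.003]
green [260 250  20  18 114] top [0.448  0.3439 0.0145] ztop 0.0156 span [0.022 0.02  0.003]
green [261 266  10   9  71] top [0.4427 0.3502 0.0422] ztop 0.0438 span [0.01  0.01  0.003]
[0.6108 0.1834 0.0432] mean [0.6107 0.1836 0.0427] ext [0.0133 0.013  0.0036] bodyR98 mm [14.2 17.6 17.9] 706 [404.  96.]
[0.5909 0.2609 0.0432] mean [0.5908 0.2609 0.0428] ext [0.0131 0.0133 0.0041] bodyR98 mm [11.1 13.6 13.8] 356 [328. 126.]
[0.5234 0.1921 0.0422] mean [0.5231 0.1923 0.0422] ext [0.0131 0.0136 0.003 ] bodyR98 mm [13.5 17.2 17.8] 549 [401. 183.]
[0.5115 0.27   0.0427] mean [0.5117 0.27   0.0424] ext [0.0137 0.0132 0.0036] bodyR98 mm [11.  13.5 13.8] 272 [329. 202.]
[0.5171 0.3603 0.0425] mean [0.5168 0.3602 0.0425] ext [0.0129 0.013  0.0035] bodyR98 mm [8.  9.4 9.9] 103 [245. 208.]
[0.4361 0.2809 0.0421] mean [0.4365 0.281  0.0422] ext [0.0139 0.0128 0.003 ] bodyR98 mm [11.  13.8 14.1] 249 [327. 267.]
[0.4428 0.3505 0.0423] mean [0.4431 0.3504 0.0421] ext [0.0136 0.0125 0.0036] bodyR98 mm [10.9 13.6 14.3] 244 [266. 269.]
```

View pics/w2.png

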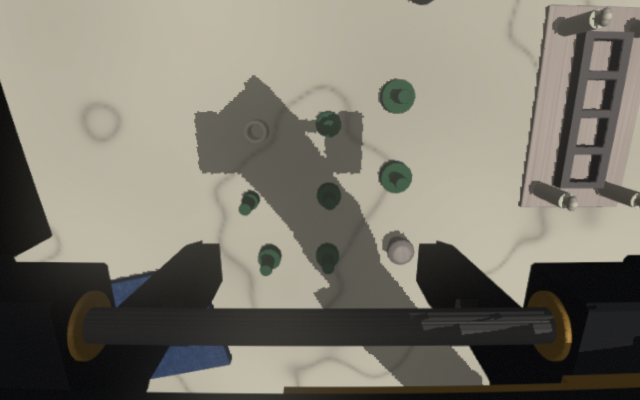

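Picture: all four pockets empty; two wide caps at (397,96) and (395,177); small cap at (250,200); 28 mm caps at (328,124), (329,195), (327,257), (269,258). Body radii agree (13.6–14.3 mm for four of them).

Call:
carry_out(
  motion=[1.3,0.35,4.2,0,0,0,1.3,0.35,4.2,0,0,0,1.4,0.35,4.2,0,0,0,0,0,0,0,0,0,0,0,0,0,0,0],
  hand=4,
)

```text
clock: 20.35
tool_pos: [0.5904, 0.2628, 0.2012]
eef_rot: [0.998, -0.063, 0.001, -0.001]
contact_force: [0.6, -0.1, 0.9]
opening: 0.462
```

```bash
cat > tgt.py <<'E'
# usage: tgt.py x y z  -> tool-frame delta in cm from measured pose
from h import *
import sys
st=monitor.get_state();T=R.from_quat(st['eef_rot']);p=np.array(st['tool_pos'])
print('pose',p.round(4),'d_cm',(T.inv().apply(np.array(list(map(float,sys.argv[1:4])))-p)*100).round(2))
E
python3 look.py w3 >/dev/null; python3 caps.py w3; python3 tgt.py .5909 .2609 .085
```

```text
[0.6992 0.1483 0.0383] mean [0.6993 0.1486 0.0381] ext [0.0015 0.011  0.0038] bodyR98 mm [12.4 20.1 20.9] 159 [479.  11.]
[0.6106 0.1837 0.0428] mean [0.6106 0.1837 0.0426] ext [0.0131 0.0133 0.0037] bodyR98 mm [13.8 17.5 17.8] 1262 [431. 158.]
[0.5914 0.2608 0.0425] mean [0.5917 0.2607 0.0424] ext [0.0135 0.0134 0.0032] bodyR98 mm [11.1 13.6 13.9] 576 [322. 198.]
[0.5232 0.191  0.0426] mean [0.5242 0.1906 0.0425] ext [0.0134 0.0115 0.0031] bodyR98 mm [13.  17.5 18.1] 625 [426. 273.]
[0.5116 0.2701 0.0425] mean [0.5117 0.27   0.0424] ext [0.0139 0.0133 0.0033] bodyR98 mm [10.9 13.5 13.8] 505 [323. 299.]
[0.4373 0.2808 0.0425] mean [0.4376 0.2807 0.0424] ext [0.0117 0.0133 0.0037] bodyR98 mm [10.2 13.4 14. ] 412 [321. 378.]
[0.4449 0.3505 0.0422] mean [0.4452 0.3499 0.0422] ext [0.0096 0.0132 0.0035] bodyR98 mm [ 9.7 14.5 15.3] 364 [237. 379.]
pose [0.5905 0.2633 0.2018] d_cm [ 0.04  0.25 11.68]
```

Call:
carry_out(
  motion=[0.05,0.2,5,0,0,0,0,0,4,0,0,0,0,0,2.7,0,0,0,0,0,0,0,0,0],
)

```text
clock: 20.9
tool_pos: [0.5896, 0.261, 0.0828]
eef_rot: [0.998, -0.062, -0.001, 0.0]
contact_force: [-0.3, -0.1, 0.3]
opening: 0.451
```

Call:
carry_out(
  motion=[0,0,0,0,0,0,0,0,0,0,0,0,0,0,0,0,0,0,0,0,-3,0,0,0,0,0,-4,0,0,0,0,0,-3,0,0,0],
  hand=0.5,
)

```text
clock: 21.65
tool_pos: [0.5907, 0.2607, 0.1847]
eef_rot: [0.998, -0.063, 0.001, -0.0]
contact_force: [0.3, -0.1, -0.6]
opening: 0.147
```

Call:
carry_out(
  motion=[1.05,4.1,0,0,0,0,1.05,4.1,0,0,0,0,1.05,4.1,0,0,0,0,1.05,4.1,0,0,0,0,1.05,4.1,0,0,0,0,1.05,4.1,0,0,0,0,1,4.2,0,0,0,0,0,0,0,0,0,0],
)

```text
clock: 22.65
tool_pos: [0.6268, -0.0403, 0.1831]
eef_rot: [0.998, -0.067, 0.0, 0.002]
contact_force: [1.1, -0.1, -0.9]
opening: 0.145
```

Call:
carry_out(
  motion=[0,0,0,0,0,0,0,0,0,0,0,0],
)

```text
clock: 22.9
tool_pos: [0.6267, -0.032, 0.1828]
eef_rot: [0.998, -0.061, -0.0, -0.001]
contact_force: [0.4, -0.6, -0.1]
opening: 0.154
```

```bash
python3 look.py w4 >/dev/null; python3 cr.py w4; python3 tgt.py .6279 -.0347 .091;  python3 tgt.py .6279 -.0347 .091
```

```text
standoff tops
[0.6604 0.0012 0.0652] 0.0679 356 [254.5 170.8]
[ 0.6507 -0.0779  0.0653] 0.0679 353 [393.2 170.4]
stems
mid [0.6996 0.1501 0.0377] mean [0.6996 0.1502 0.0375] 8 ext [0.0008 0.0039 0.0016] [ 22.4 131.6]
mid [0.6996 0.1446 0.0374] mean [0.6996 0.1446 0.0373] 8 ext [0.0008 0.0029 0.0022] [ 30.6 130.4]
mid [0.6602 0.0011 0.0526] mean [ 0.6611 -0.0011  0.0526] 273 ext [0.0162 0.0165 0.0026] [262.3 162.7]
mid [ 0.6506 -0.078   0.0526] mean [ 0.6518 -0.0764  0.0526] 301 ext [0.0166 0.0174 0.0027] [385.3 162.7]
mid [0.6108 0.1802 0.0424] mean [0.611  0.1796 0.0423] 160 ext [0.0137 0.0101 0.003 ] [ 23.6 262.8]
mid [0.523  0.1893 0.0424] mean [0.5235 0.1896 0.0425] 167 ext [0.0138 0.0112 0.0023] [ 52.4 366.1]
mid [0.491  0.0169 0.0429] mean [0.4921 0.0173 0.0429] 33 ext [0.0055 0.0061 0.0044] [277.5 381.4]
mid [ 0.4805 -0.0493  0.0399] mean [ 0.4805 -0.0495  0.04  ] 4 ext [0.0026 0.0009 0.0011] [364.4 383.3]
block rect mm ((572.4269409179688, -22.550853729248047), (69.01846313476562, 187.9125213623047), 85.41557312011719) z 0.01844417241402302
pose [ 0.6267 -0.0322  0.1828] d_cm [0.15 0.24 9.18]
pose [ 0.6267 -0.0322  0.1828] d_cm [0.15 0.24 9.18]
```

View pics/w4.png

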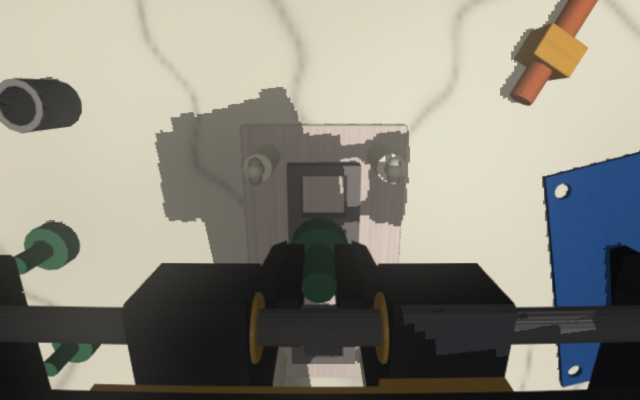

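Call:
carry_out(
  motion=[0.1,0.2,2,0,0,0,0,0,3,0,0,0,0,0,0,0,0,0],
)

```text
clock: 23.32
tool_pos: [0.6253, -0.036, 0.1296]
eef_rot: [0.998, -0.062, -0.003, 0.0]
contact_force: [0.1, 0.2, -0.4]
opening: 0.148
```

```bash
python3 tgt.py .6279 -.0347 .091
```

```text
pose [ 0.6253 -0.036   0.1296] d_cm [ 0.26 -0.17  3.86]
```

Call:
carry_out(
  motion=[0,0,0,0,0,0,0,0,0,0,0,0,0,0,0,0,0,0],
)

```text
clock: 23.7
tool_pos: [0.628, -0.0364, 0.1336]
eef_rot: [0.998, -0.063, 0.001, -0.0]
contact_force: [0.5, 0.7, -1.2]
opening: 0.147
```

```bash
python3 tgt.py .6279 -.0347 .091
```

```text
pose [ 0.628  -0.0364  0.1336] d_cm [-0.04 -0.17  4.26]
```

Call:
carry_out(
  motion=[0,-0.15,1.5,0,0,0,0,0,0,0,0,0,0,0,0,0,0,0,0,0,1,0,0,0,0,0,1,0,0,0,0,0,0.8,0,0,0,0,0,0,0,0,0,0,0,0,0,0,0],
)

```text
clock: 24.7
tool_pos: [0.6275, -0.035, 0.0895]
eef_rot: [0.998, -0.063, -0.0, 0.0]
contact_force: [-1.5, -1.1, 0.5]
opening: 0.147
```

Call:
carry_out(
  motion=[0,0,0,0,0,0,0,0,0,0,0,0],
)

```text
clock: 24.95
tool_pos: [0.6278, -0.0348, 0.0895]
eef_rot: [0.998, -0.063, 0.0, -0.0]
contact_force: [0.7, -0.3, -0.6]
opening: 0.151
```

Call:
carry_out(
  motion=[0,0,0,0,0,0,0,0,0,0,0,0,0,0,0,0,0,0,0,0,-3,0,0,0,0,0,-4,0,0,0,0,0,-4,0,0,0],
  hand=4,
)

```text
clock: 25.7
tool_pos: [0.6275, -0.0349, 0.2008]
eef_rot: [0.998, -0.063, -0.0, 0.0]
contact_force: [0.4, 0.3, 0.9]
opening: 0.452
```

Call:
carry_out(
  motion=[-2.2,-4.1,0,0,0,0,-2.2,-4.1,0,0,0,0,-2.2,-4.1,0,0,0,0,-2.2,-4.1,0,0,0,0,-2.2,-4.1,0,0,0,0,-2.2,-4.1,0,0,0,0,-2.1,-4.2,0,0,0,0,0,0,0,0,0,0],
)

```text
clock: 26.7
tool_pos: [0.5095, 0.2756, 0.1998]
eef_rot: [0.998, -0.058, -0.001, -0.002]
contact_force: [0.1, -1.0, -0.6]
opening: 0.457
```

Call:
carry_out(
  motion=[0,0,0,0,0,0,0,0,0,0,0,0,0,0,0,0,0,0],
)

```text
clock: 27.08
tool_pos: [0.5124, 0.2685, 0.1997]
eef_rot: [0.998, -0.064, 0.0, 0.0]
contact_force: [-0.3, 0.0, -0.4]
opening: 0.453
```

```bash
python3 look.py w5 >/dev/null; python3 caps.py w5; python3 tgt.py .5117 .2702 .085
python3 - <<'E'
from h import *
s=shot('side');c=cloud(s,s['range_z']>0);b=c[(np.hypot(c[:,0]-.6279,c[:,1]+.0347)<.012)&(c[:,2]>.03)];print('seated ztop',b[:,2].max() if len(b) else None, b.mean(0) if len(b) else '')
E
```

```text
[0.6104 0.1834 0.0429] mean [0.6104 0.1836 0.0426] ext [0.0134 0.0139 0.0038] bodyR98 mm [13.9 17.5 17.9] 1567 [434.  34.]
[0.5226 0.1921 0.0426] mean [0.5225 0.1921 0.0426] ext [0.0135 0.0131 0.0031] bodyR98 mm [13.6 17.4 17.7] 1202 [427. 173.]
[0.5113 0.27   0.0428] mean [0.5113 0.2699 0.0424] ext [0.0136 0.0133 0.0038] bodyR98 mm [10.9 13.4 13.7] 576 [317. 202.]
[0.5163 0.3604 0.0428] mean [0.5166 0.3601 0.0425] ext [0.0143 0.0141 0.0038] bodyR98 mm [ 8.5  9.9 10.3] 234 [189. 211.]
pose [0.5124 0.2689 0.1997] d_cm [-0.09 -0.13 11.47]
seated ztop None
```

Call:
carry_out(
  motion=[-0.1,-0.1,5,0,0,0,0,0,4,0,0,0,0,0,2.6,0,0,0,0,0,0,0,0,0,0,0,0,0,0,0],
)

```text
clock: 27.8
tool_pos: [0.5116, 0.2712, 0.0846]
eef_rot: [0.998, -0.063, 0.001, -0.0]
contact_force: [0.8, -0.4, 0.4]
opening: 0.455
```

Call:
carry_out(
  motion=[0,0,0,0,0,0,0,0,0,0,0,0,0,0,0,0,0,0,0,0,-3,0,0,0,0,0,-4,0,0,0,0,0,-3,0,0,0],
  hand=0.5,
)

```text
clock: 28.55
tool_pos: [0.5112, 0.2712, 0.1853]
eef_rot: [0.998, -0.063, 0.0, -0.0]
contact_force: [-0.4, 0.5, -0.9]
opening: 0.149
```

Call:
carry_out(
  motion=[1.6,4.1,0,0,0,0,1.6,4.1,0,0,0,0,1.6,4.1,0,0,0,0,1.6,4.1,0,0,0,0,1.6,4.1,0,0,0,0,1.6,4.1,0,0,0,0,1.7,4.2,0,0,0,0,0,0,0,0,0,0],
)

```text
clock: 29.55
tool_pos: [0.5875, -0.0346, 0.1837]
eef_rot: [0.998, -0.067, 0.0, 0.002]
contact_force: [0.4, -0.2, -0.1]
opening: 0.148
```

Call:
carry_out(
  motion=[0,0,2,0,0,0,0,0,2.5,0,0,0,0,0,0,0,0,0,0,0,0,0,0,0,0,0,0,0,0,0],
)

```text
clock: 30.18
tool_pos: [0.5877, -0.0285, 0.1398]
eef_rot: [0.998, -0.062, 0.001, -0.0]
contact_force: [0.0, -0.4, -1.1]
opening: 0.151
```

```bash
python3 tgt.py .5882 -.0298 .0895;python3 tgt.py .5882 -.0298 .0895
```

```text
pose [ 0.5877 -0.0285  0.1398] d_cm [0.06 0.13 5.03]
pose [ 0.5877 -0.0285  0.1398] d_cm [0.06 0.13 5.03]
```

Call:
carry_out(
  motion=[0.05,0.13,1.5,0,0,0,0,0,0.5,0,0,0,0,0,0,0,0,0,0,0,1,0,0,0,0,0,1,0,0,0,0,0,0.9,0,0,0,0,0,0,0,0,0,0,0,0,0,0,0],
)

```text
clock: 31.18
tool_pos: [0.5874, -0.0301, 0.0893]
eef_rot: [0.998, -0.063, -0.0, 0.0]
contact_force: [0.7, -0.3, -0.8]
opening: 0.149
```

Call:
carry_out(
  motion=[0,0,0,0,0,0,0,0,0,0,0,0],
)

```text
clock: 31.42
tool_pos: [0.5875, -0.0301, 0.0897]
eef_rot: [0.998, -0.063, -0.0, 0.0]
contact_force: [-0.2, -0.7, -1.1]
opening: 0.152
```

Call:
carry_out(
  motion=[0,0,0,0,0,0,0,0,0,0,0,0,0,0,0,0,0,0,0,0,-3,0,0,0,0,0,-4,0,0,0,0,0,-4,0,0,0],
  hand=4,
)

```text
clock: 32.17
tool_pos: [0.5873, -0.0301, 0.2008]
eef_rot: [0.998, -0.063, -0.0, 0.0]
contact_force: [0.5, 0.1, -0.2]
opening: 0.455
```

Call:
carry_out(
  motion=[-2.7,-4.1,0,0,0,0,-2.7,-4.1,0,0,0,0,-2.7,-4.1,0,0,0,0,-2.7,-4.1,0,0,0,0,-2.7,-4.1,0,0,0,0,-2.7,-4.2,0,0,0,0,-2.7,-4.2,0,0,0,0,0,0,0,0,0,0],
)

```text
clock: 33.17
tool_pos: [0.4335, 0.2853, 0.1998]
eef_rot: [0.998, -0.058, -0.001, -0.002]
contact_force: [-0.3, -0.9, -0.4]
opening: 0.456
```

Call:
carry_out(
  motion=[0,0,0,0,0,0,0,0,0,0,0,0,0,0,0,0,0,0],
)

```text
clock: 33.55
tool_pos: [0.4367, 0.2789, 0.1997]
eef_rot: [0.998, -0.064, 0.0, 0.0]
contact_force: [0.5, -0.7, 0.1]
opening: 0.455
```

```bash
python3 look.py w6 >/dev/null; python3 caps.py w6; python3 tgt.py .4365 .281 .085
```

```text
[0.5225 0.1918 0.0425] mean [0.5224 0.1922 0.0425] ext [0.0137 0.0142 0.0032] bodyR98 mm [13.8 17.4 17.7] 1479 [438.  54.]
[0.516  0.3605 0.0428] mean [0.5161 0.36   0.0425] ext [0.0131 0.0134 0.0037] bodyR98 mm [ 8.5  9.9 10.1] 269 [179. 100.]
[0.4424 0.35   0.0428] mean [0.4426 0.3498 0.0425] ext [0.0136 0.0137 0.0039] bodyR98 mm [10.9 13.4 13.8] 563 [217. 205.]
[0.4049 0.2835 0.0426] mean [0.4043 0.2835 0.0424] ext [0.0097 0.0137 0.0036] bodyR98 mm [10.3 13.8 14.9] 551 [318. 244.]
pose [0.4366 0.2792 0.1997] d_cm [-0.04 -0.19 11.47]
```

The third cap was knocked to about (0.403, 0.284), so I re-centre over it and re-measure.

Call:
carry_out(
  motion=[-3.4,0,0,0,0,0,0,0,0,0,0,0,0,0,0,0,0,0,0,0,0,0,0,0],
)

```text
clock: 34.1
tool_pos: [0.4033, 0.2842, 0.1997]
eef_rot: [0.998, -0.063, 0.001, -0.0]
contact_force: [-0.2, -0.6, 0.4]
opening: 0.459
```

```bash
sed -i 's/>.4)&(P/>.3)\&(P/' caps.py; python3 look.py w7 >/dev/null; python3 caps.py w7; python3 tgt.py .403 .2835 .085
```

```text
[0.518  0.1926 0.0426] mean [0.518  0.1928 0.0426] ext [0.0051 0.0121 0.0034] bodyR98 mm [11.3 16.8 18.2] 1154 [443.   3.]
[0.5159 0.3602 0.0428] mean [0.5158 0.36   0.0426] ext [0.0135 0.014  0.0036] bodyR98 mm [ 8.4 10.  10.2] 296 [176.  45.]
[0.442  0.35   0.0428] mean [0.4421 0.35   0.0426] ext [0.0134 0.0136 0.0037] bodyR98 mm [11.  13.6 13.9] 644 [215. 158.]
[0.4024 0.2833 0.0426] mean [0.4027 0.2834 0.0424] ext [0.0139 0.0133 0.0034] bodyR98 mm [10.9 13.6 13.8] 577 [320. 201.]
pose [0.4032 0.2842 0.1997] d_cm [-0.02  0.08 11.47]
```

Call:
carry_out(
  motion=[-0.05,0.08,5,0,0,0,0,0,4,0,0,0,0,0,2.6,0,0,0,0,0,0,0,0,0,0,0,0,0,0,0],
)

```text
clock: 34.78
tool_pos: [0.4023, 0.2838, 0.0844]
eef_rot: [0.998, -0.063, 0.001, -0.0]
contact_force: [-0.8, -0.4, 0.4]
opening: 0.453
```

Call:
carry_out(
  motion=[0,0,0,0,0,0,0,0,0,0,0,0,0,0,0,0,0,0,0,0,-3,0,0,0,0,0,-4,0,0,0,0,0,-3,0,0,0],
  hand=0.5,
)

```text
clock: 35.52
tool_pos: [0.4017, 0.2837, 0.1852]
eef_rot: [0.998, -0.063, 0.0, -0.0]
contact_force: [1.0, 0.2, -1.2]
opening: 0.144
```

Call:
carry_out(
  motion=[2.6,4.1,0,0,0,0,2.6,4.1,0,0,0,0,2.6,4.1,0,0,0,0,2.6,4.1,0,0,0,0,2.6,4.1,0,0,0,0,2.6,4.1,0,0,0,0,2.7,4.2,0,0,0,0,0,0,0,0,0,0],
)

```text
clock: 36.52
tool_pos: [0.5484, -0.0305, 0.1837]
eef_rot: [0.998, -0.067, 0.001, 0.002]
contact_force: [-0.5, 0.4, -0.2]
opening: 0.146
```

Call:
carry_out(
  motion=[0,0,2,0,0,0,0,0,2.5,0,0,0,0,0,0,0,0,0,0,0,0,0,0,0,0,0,0,0,0,0],
)

```text
clock: 37.15
tool_pos: [0.5478, -0.0246, 0.1397]
eef_rot: [0.998, -0.062, 0.001, -0.0]
contact_force: [-0.0, -0.0, -0.6]
opening: 0.146
```

```bash
python3 tgt.py .5486 -.0248 .0900
```

```text
pose [ 0.5478 -0.0246  0.1397] d_cm [0.08 0.01 4.97]
```

Call:
carry_out(
  motion=[0.05,0,1.5,0,0,0,0,0,0.5,0,0,0,0,0,0,0,0,0,0,0,1,0,0,0,0,0,1,0,0,0,0,0,0.9,0,0,0,0,0,0,0,0,0,0,0,0,0,0,0],
)

```text
clock: 38.15
tool_pos: [0.5477, -0.0249, 0.0894]
eef_rot: [0.998, -0.063, -0.0, 0.0]
contact_force: [0.0, 0.6, -0.5]
opening: 0.153
```

Call:
carry_out(
  motion=[0,0,0,0,0,0,0,0,0,0,0,0],
)

```text
clock: 38.4
tool_pos: [0.5478, -0.0249, 0.0896]
eef_rot: [0.998, -0.063, -0.0, 0.0]
contact_force: [-0.2, -0.5, -0.3]
opening: 0.148
```

Call:
carry_out(
  motion=[0,0,0,0,0,0,0,0,0,0,0,0,0,0,0,0,0,0,0,0,-3,0,0,0,0,0,-4,0,0,0,0,0,-4,0,0,0],
  hand=4,
)

```text
clock: 39.15
tool_pos: [0.5476, -0.025, 0.2008]
eef_rot: [0.998, -0.063, -0.0, 0.0]
contact_force: [0.5, 0.4, 0.4]
opening: 0.455
```

Call:
carry_out(
  motion=[-1.9,-4.5,0,0,0,0,-1.9,-4.5,0,0,0,0,-1.9,-4.5,0,0,0,0,-1.9,-4.5,0,0,0,0,-1.9,-4.5,0,0,0,0,-1.9,-4.5,0,0,0,0,-1.9,-4.5,0,0,0,0,-1.9,-4.4,0,0,0,0],
)

```text
clock: 40.15
tool_pos: [0.4412, 0.3518, 0.1998]
eef_rot: [0.998, -0.062, 0.0, 0.0]
contact_force: [0.7, -0.0, 0.2]
opening: 0.455
```

Call:
carry_out(
  motion=[0,0,0,0,0,0,0,0,0,0,0,0,0,0,0,0,0,0,0,0,0,0,0,0],
)

```text
clock: 40.65
tool_pos: [0.4425, 0.3489, 0.1997]
eef_rot: [0.998, -0.064, 0.0, 0.0]
contact_force: [0.1, 0.2, 0.3]
opening: 0.455
```

```bash
python3 look.py w8 >/dev/null; python3 caps.py w8; python3 tgt.py .442 .35 .085
```

```text
[0.5225 0.1922 0.0429] mean [0.5225 0.1925 0.0426] ext [0.0137 0.0142 0.0041] bodyR98 mm [13.6 17.4 17.9] 1523 [547.  50.]
[0.5158 0.3605 0.0429] mean [0.5157 0.3605 0.0427] ext [0.0134 0.013  0.0035] bodyR98 mm [8.5 9.6 9.9] 209 [286.  94.]
[0.4429 0.3508 0.0427] mean [0.4428 0.3506 0.0425] ext [0.0132 0.0129 0.0033] bodyR98 mm [10.9 13.4 13.7] 586 [316. 200.]
pose [0.4424 0.3492 0.1997] d_cm [-0.05 -0.08 11.47]
```

Call:
carry_out(
  motion=[0,-0.15,5,0,0,0,0,0,4,0,0,0,0,0,2.6,0,0,0,0,0,0,0,0,0,0,0,0,0,0,0],
)

```text
clock: 41.32
tool_pos: [0.4427, 0.3519, 0.0846]
eef_rot: [0.998, -0.063, 0.001, -0.0]
contact_force: [-0.4, 0.2, 0.3]
opening: 0.457
```

Call:
carry_out(
  motion=[0,0,0,0,0,0,0,0,0,0,0,0,0,0,0,0,0,0,0,0,-3,0,0,0,0,0,-4,0,0,0,0,0,-3,0,0,0],
  hand=0.5,
)

```text
clock: 42.08
tool_pos: [0.4421, 0.3518, 0.1852]
eef_rot: [0.998, -0.063, 0.0, -0.0]
contact_force: [0.9, 0.0, -2.0]
opening: 0.148
```

Call:
carry_out(
  motion=[1.4,4.5,0,0,0,0,1.4,4.5,0,0,0,0,1.4,4.5,0,0,0,0,1.4,4.5,0,0,0,0,1.4,4.5,0,0,0,0,1.4,4.5,0,0,0,0,1.4,4.5,0,0,0,0,1.4,4.5,0,0,0,0],
)

```text
clock: 43.08
tool_pos: [0.5084, -0.021, 0.1839]
eef_rot: [0.998, -0.063, 0.0, 0.0]
contact_force: [0.8, 0.8, -1.3]
opening: 0.151
```

Call:
carry_out(
  motion=[0,0,0,0,0,0,0,0,2,0,0,0,0,0,2.5,0,0,0,0,0,0,0,0,0,0,0,0,0,0,0,0,0,0,0,0,0],
)

```text
clock: 43.82
tool_pos: [0.5087, -0.0191, 0.1396]
eef_rot: [0.998, -0.062, 0.001, -0.0]
contact_force: [0.4, -0.5, -0.8]
opening: 0.147
```

```bash
python3 tgt.py .5089 -.0199 .0900
```

```text
pose [ 0.5087 -0.0191  0.1396] d_cm [0.02 0.08 4.96]
```

Call:
carry_out(
  motion=[0,0.08,1.5,0,0,0,0,0,0.5,0,0,0,0,0,0,0,0,0,0,0,1,0,0,0,0,0,1,0,0,0,0,0,0.9,0,0,0,0,0,0,0,0,0,0,0,0,0,0,0],
)

```text
clock: 44.82
tool_pos: [0.508, -0.0202, 0.0893]
eef_rot: [0.998, -0.063, -0.0, 0.0]
contact_force: [0.2, 0.1, -0.8]
opening: 0.15
```

Call:
carry_out(
  motion=[0,0,0,0,0,0,0,0,0,0,0,0],
)

```text
clock: 45.08
tool_pos: [0.5081, -0.0202, 0.0897]
eef_rot: [0.998, -0.063, -0.0, 0.0]
contact_force: [-0.8, 0.6, -0.6]
opening: 0.145
```

Call:
carry_out(
  motion=[0,0,0,0,0,0,0,0,0,0,0,0,0,0,0,0,0,0,0,0,-3,0,0,0,0,0,-4,0,0,0,0,0,-4,0,0,0],
  hand=8.8,
)

```text
clock: 45.82
tool_pos: [0.5078, -0.0203, 0.2008]
eef_rot: [0.998, -0.063, -0.0, 0.0]
contact_force: [0.1, 0.7, 0.8]
opening: 0.806
```

Call:
carry_out(
  motion=[1.2,3.1,-3.5,0,0,0,1.2,3.1,-3.5,0,0,0,1.2,3.1,-3.5,0,0,0,1.2,3.1,-3.5,0,0,0,0,0,0,0,0,0,0,0,0,0,0,0,0,0,0,0,0,0],
)

```text
clock: 46.7
tool_pos: [0.5394, -0.1476, 0.3384]
eef_rot: [0.998, -0.061, -0.002, -0.001]
contact_force: [-0.1, -0.1, 0.0]
opening: 1.0
```

```bash
cat > cov.py <<'E'
from h import *
import sys
s=dict(np.load(f'last_{sys.argv[1]}.npz',allow_pickle=True))
m=s['range_z']>0;P=np.full((400,640,3),np.nan);P[m]=cloud(s,m)
f=s['frame'].astype(int);hsv=cv2.cvtColor(s['frame'],cv2.COLOR_RGB2HSV)
box=(P[...,0]>.38)&(P[...,0]<.68)&(P[...,1]>-.37)&(P[...,1]<-.17)
b=box&(P[...,2]>.029)&(P[...,2]<.042);q=P[b];r=cv2.minAreaRect((q[:,:2]*1000).astype(np.float32));print('bar',r,'z',np.median(q[:,2]))
pl=box&(hsv[...,0]>95)&(hsv[...,0]<130)&(hsv[...,1]>100);q=P[pl&(P[...,2]<.012)];r=cv2.minAreaRect((q[:,:2]*1000).astype(np.float32));print('plate',r,'z',np.median(q[:,2]))
M=pl.astype(np.uint8);cs,h=cv2.findContours(M,cv2.RETR_CCOMP,cv2.CHAIN_APPROX_NONE)
for c,hh in zip(cs,h[0]):
    if hh[3]>=0 and cv2.contourArea(c)>25:
        e=c[:,0].mean(0);print('hole px',e.round(1),'world',onplane(s,[e],.004)[0].round(4),cv2.contourArea(c))
E
python3 look.py w9 | grep -v red; python3 cr.py w9; python3 cov.py w9
```

```text
46.7 [ 0.5394 -0.1476  0.3384] [-3.1346  0.1926  0.0047]
green [191  80  26  24 283] top [ 0.6276 -0.0351  0.0485] ztop 0.0497 span [0.022 0.02  0.031]
green [ 12 119  29  29 492] top [0.6119 0.1781 0.0147] ztop 0.0169 span [0.031 0.029 0.005]
green [  0 131  12  11 109] top [0.6113 0.1822 0.0424] ztop 0.0441 span [0.011 0.012 0.004]
green [202 189  22  23 284] top [ 0.5083 -0.0209  0.0485] ztop 0.0495 span [0.024 0.021 0.031]
green [ 30 194  27  26 346] top [0.5254 0.1859 0.0146] ztop 0.0161 span [0.03  0.029 0.004]
green [ 21 210  10  10  76] top [0.5232 0.1908 0.0425] ztop 0.0439 span [0.01  0.011 0.003]
standoff tops
[ 0.6501 -0.0785  0.0655] 0.0678 145 [231.5  60.6]
[6.60e-01 2.00e-04 6.52e-02] 0.0676 169 [148.2  61.9]
[0.4862 0.0219 0.0651] 0.0678 109 [169.1 234.3]
[ 0.4764 -0.0579  0.0649] 0.0674 100 [243.  234.6]
stems
mid [ 0.6499 -0.0786  0.0526] mean [ 0.6492 -0.0806  0.0526] 110 ext [0.0155 0.018  0.0025] [238.  63.]
mid [ 0.6595 -0.0015  0.0525] mean [ 0.6593 -0.0033  0.0526] 105 ext [0.0165 0.013  0.0028] [159.2  63.6]
mid [ 0.6278 -0.0345  0.0489] mean [ 0.628  -0.0349
[... 773 characters left out ...]
.5]
block rect mm ((569.5641479492188, -31.94475555419922), (73.64607238769531, 193.69036865234375), 87.9988021850586) z 0.018871624660049324
bar ((523.7471923828125, -269.33837890625), (59.97226333618164, 14.688213348388672), 7.972630500793457) z 0.03445867734110308
plate ((523.7974853515625, -269.35516357421875), (203.44827270507812, 104.29393005371094), 8.210517883300781) z 0.002567506635527489
hole px [404.8 232.8] world [ 0.4326 -0.2416  0.004 ] 101.5
hole px [467.8 216.7] world [ 0.444  -0.3201  0.004 ] 99.5
hole px [427.9 159.2] world [ 0.5215 -0.2737  0.004 ] 1077.0
hole px [373.7  91.3] world [ 0.6053 -0.2169  0.004 ] 140.5
hole px [444.   71.9] world [ 0.6167 -0.2956  0.004 ] 151.0
```

View pics/w9.png

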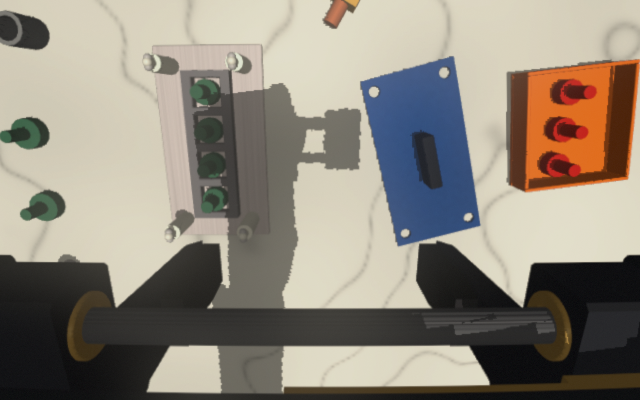

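Picture: four caps standing in pockets (205,90–200), three plugs in the bin (575,90–165), cover with its holes visible. Tops at ~49–50 mm confirm they are seated. Now the cover.

Call:
carry_out(
  motion=[0,0,0,0,0,-0.133,0,0,0,0,0,-0.133,-0.8,2.95,4.7,0,0,0,-0.8,2.95,4.7,0,0,0,-0.8,2.95,4.7,0,0,0,-0.8,2.95,4.7,0,0,0,0,0,0,0,0,0,0,0,0,0,0,0],
  hand=5,
  grip_force=60,
)

```text
clock: 47.75
tool_pos: [0.5262, -0.2687, 0.1524]
eef_rot: [0.997, 0.071, 0.001, -0.001]
contact_force: [-0.4, 1.7, 0.3]
opening: 0.569
```

Call:
carry_out(
  motion=[0,0,0,0,0,0,0,0,0,0,0,0],
)

```text
clock: 48.0
tool_pos: [0.5262, -0.2696, 0.1533]
eef_rot: [0.997, 0.071, 0.001, 0.0]
contact_force: [-1.0, -0.2, 0.1]
opening: 0.569
```

```bash
python3 look.py w10 | head -1; python3 cov.py w10; python3 tgt.py .5240 -.2692 .0705; python3 -c "
from h import *;print(R.from_quat(monitor.get_state()['eef_rot']).as_matrix().round(4).tolist())"
```

```text
48.0 [ 0.5262 -0.2696  0.1533] [3.1329 0.2237 0.004 ]
bar ((524.3818969726562, -269.0173034667969), (59.98124313354492, 13.6773681640625), 8.553943634033203) z 0.03435850622901665
plate ((535.6111450195312, -267.87847900390625), (180.56666564941406, 104.2992935180664), 8.219746589660645) z 0.0025991013826075493
hole px [318.7 256.5] world [ 0.4891 -0.2747  0.004 ] 482.5
hole px [317.4 203.7] world [ 0.5271 -0.2684  0.004 ] 920.5
hole px [383.5  70.4] world [ 0.6166 -0.2964  0.004 ] 411.5
hole px [252.9  70.8] world [ 0.6052 -0.2177  0.004 ] 411.5
pose [ 0.5259 -0.2699  0.153 ] d_cm [-0.2  -0.11  8.25]
[[0.9899, 0.1416, 0.0021], [0.1416, -0.9899, -0.0006], [0.002, 0.0009, -1.0]]
```

Call:
carry_out(
  motion=[-0.2,-0.1,4,0,0,0,0,0,3,0,0,0,0,0,1.2,0,0,0,0,0,0,0,0,0,0,0,0,0,0,0],
)

```text
clock: 48.68
tool_pos: [0.5237, -0.27, 0.0706]
eef_rot: [0.998, 0.07, 0.001, 0.0]
contact_force: [0.0, 0.5, -0.3]
opening: 0.568
```

Call:
carry_out(
  motion=[0,0,0,0,0,0,0,0,0,0,0,0,0,0,0,0,0,0,0,0,0,0,0,0],
  hand=0.5,
)

```text
clock: 49.18
tool_pos: [0.523, -0.2699, 0.0698]
eef_rot: [0.998, 0.07, 0.0, 0.0]
contact_force: [-0.4, -0.1, 0.4]
opening: 0.153
```

Call:
carry_out(
  motion=[0,0,-1,0,0,0,0,0,-3,0,0,0,0,0,-4,0,0,0,0,0,-4,0,0,0,0,0,0,0,0,0,0,0,0,0,0,0],
)

```text
clock: 49.92
tool_pos: [0.5224, -0.2698, 0.1895]
eef_rot: [0.998, 0.07, -0.001, -0.0]
contact_force: [-0.4, -0.8, -0.9]
opening: 0.153
```

```bash
python3 tgt.py .5684 -.0275 .19; python3 look.py w11|head -1; python3 - <<'E'
from h import *
print(R.from_quat(monitor.get_state()['eef_rot']).as_matrix().round(4).tolist())
s=dict(np.load('last_w11.npz',allow_pickle=True));m=s['range_z']>0;P=np.full((400,640,3),np.nan);P[m]=cloud(s,m)
h=cv2.cvtColor(s['frame'],cv2.COLOR_RGB2HSV);k=(h[...,0]>95)&(h[...,0]<130)&(h[...,1]>100)&m&(P[...,2]>.04)
q=P[k];A=np.c_[q[:,:2]-q[:,:2].mean(0),np.ones(len(q))];c=np.linalg.lstsq(A,q[:,2],rcond=None)[0];print('plane slope/z',c.round(4),q.mean(0).round(3),len(q))
E
```

```text
pose [ 0.5224 -0.2698  0.1895] d_cm [  7.96 -23.35  -0.06]
49.92 [ 0.5224 -0.2698  0.1895] [-3.1337e+00 -2.2080e-01  1.6000e-03]
[[0.9901, 0.1404, -0.0022], [0.1404, -0.9901, 0.0006], [-0.0021, -0.0009, -1.0]]
plane slope/z [-0.0145 -0.0015  0.1228] [ 0.573 -0.264  0.123] 61532
```

View pics/w11.png

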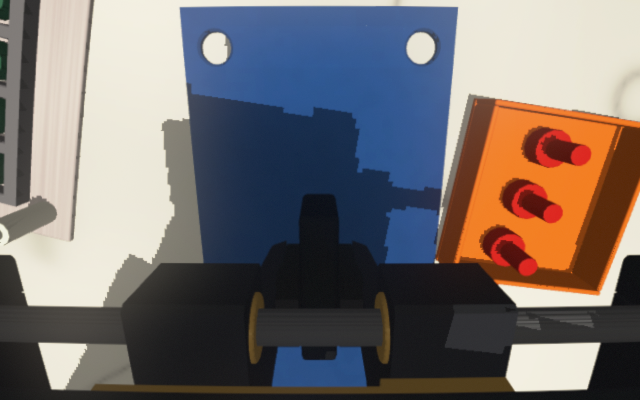

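```bash
cat > held.py <<'E'
from h import *
import sys
s=dict(np.load(f'last_{sys.argv[1]}.npz',allow_pickle=True));m=s['range_z']>0;P=np.full((400,640,3),np.nan);P[m]=cloud(s,m)
h=cv2.cvtColor(s['frame'],cv2.COLOR_RGB2HSV);k=((h[...,0]>95)&(h[...,0]<130)&(h[...,1]>100)&m&(P[...,2]>.04)).astype(np.uint8)
T=np.array(s['W'])@np.linalg.inv(np.array(s['hand_eye'],float))
cs,hh=cv2.findContours(k,cv2.RETR_CCOMP,cv2.CHAIN_APPROX_NONE);hs=[]
for c,q in zip(cs,hh[0]):
    a=cv2.contourArea(c)
    if q[3]>=0 and 300<a<1500 and c[:,0,1].mean()<120:
        b=cv2.dilate(cv2.drawContours(np.zeros_like(k),[c],-1,1,-1),np.ones((9,9)));z=np.nanmedian(P[(b>0)&(k>0)][:,2])
        e=(c[:,0].min(0)+c[:,0].max(0))/2;w=onplane(s,[e],z)[0];t=np.linalg.inv(T)@np.r_[w,1];hs.append((w,t));print('hole',e,w.round(4),'tool',t.round(4)[:3])
if len(hs)==2:
    hs.sort(key=lambda x:x[1][1]);d=hs[1][1][:2]-hs[0][1][:2];print('pitch',np.hypot(*d[:2]).round(4),'mid tool',((hs[0][1]+hs[1][1])/2)[:3].round(4),'tool-frame skew',np.arctan2(-d[0],d[1]).round(4), 'tool yaw',np.arctan2(T[1,0],T[0,0]).round(4))
E
python3 held.py w11
```

```text
hole [422.   47.5] [ 0.6156 -0.2966  0.1221] tool [0.0886 0.0396 0.0673]
hole [215.5  47. ] [ 0.6047 -0.2178  0.1221] tool [ 0.0889 -0.04    0.0673]
pitch 0.0796 mid tool [ 0.0888 -0.0002  0.0673] tool-frame skew 0.0029 tool yaw 0.1407
```

Call:
carry_out(
  motion=[1,-2.9,0,0,0,0,1,-2.9,0,0,0,0,1,-2.9,0,0,0,0,1,-2.9,0,0,0,0,1,-2.9,0,0,0,0,1,-2.9,0,0,0,0,1,-3,0,0,0,0,1,-3,0,0,0,0],
)

```text
clock: 50.98
tool_pos: [0.5686, -0.0259, 0.1882]
eef_rot: [0.998, 0.07, -0.002, 0.0]
contact_force: [-0.5, -0.3, -0.7]
opening: 0.153
```

Call:
carry_out(
  motion=[0,0,0,0,0,0.09,0,0,0,0,0,0.09,0,0,0,0,0,0.085,0,0,0,0,0,0,0,0,0,0,0,0,0,0,0,0,0,0],
)

```text
clock: 51.72
tool_pos: [0.5692, -0.027, 0.1894]
eef_rot: [0.998, -0.062, -0.0, 0.0]
contact_force: [-0.9, 0.5, -1.8]
opening: 0.152
```

```bash
python3 look.py w12|head -1; python3 held.py w12; python3 cr.py w12 | head -5;python3 tgt.py .5684 -.0275 .15
```

```text
51.73 [ 0.5692 -0.027   0.1894] [ 3.1356e+00 -1.9380e-01 -9.0000e-04]
hole [423.   46.5] [ 0.6525 -0.0779  0.1222] tool [0.089  0.0402 0.0672]
hole [215.   46.5] [0.6624 0.0016 0.1221] tool [ 0.0891 -0.0399  0.0672]
pitch 0.0801 mid tool [0.089  0.0002 0.0672] tool-frame skew 0.0008 tool yaw -0.1235
standoff tops
stems
mid [0.6992 0.1467 0.0386] mean [0.6993 0.1466 0.038 ] 44 ext [0.0016 0.0126 0.0032] [12.8 36.2]
mid [0.6108 0.1808 0.0431] mean [0.6102 0.1804 0.0425] 212 ext [0.0137 0.0112 0.004 ] [  7.8 182.7]
mid [0.5234 0.1911 0.0428] mean [0.5235 0.1907 0.0425] 217 ext [0.0117 0.0146 0.0031] [ 37. 297.]
pose [ 0.5692 -0.027   0.1895] d_cm [-0.08  0.06  3.95]
  return _methods._mean(a, axis=axis, dtype=dtype,
  ret = ret.dtype.type(ret / rcount)
```

View pics/w12.png

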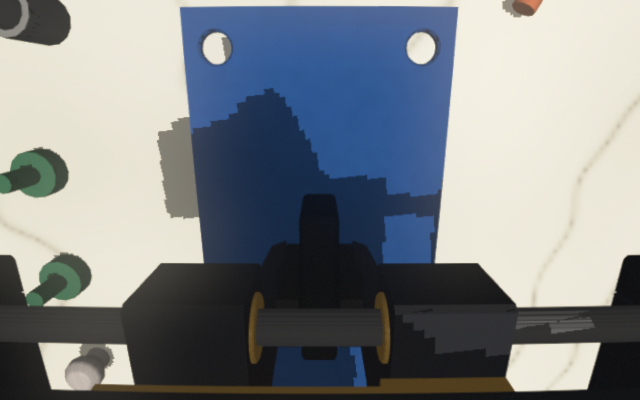

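Call:
carry_out(
  motion=[-0.15,0.1,2,0,0,0,0,0,2,0,0,0,0,0,0.5,0,0,0,0,0,0,0,0,0,0,0,0,0,0,0,0,0,0,0,0,0,0,0,0,0,0,0],
)

```text
clock: 52.65
tool_pos: [0.5679, -0.0278, 0.1451]
eef_rot: [0.998, -0.062, 0.0, 0.0]
contact_force: [0.6, 0.1, -1.3]
opening: 0.156
```

```bash
python3 look.py w13|head -1; python3 held.py w13 2>/dev/null; python3 tgt.py .5676 -.0277 .135; python3 - <<'E'
import cv2,numpy as np
from h import shot
a=cv2.imread('pics/w13.png')[10:100,170:470];a=cv2.resize(a,None,fx=2.5,fy=2.5,interpolation=3)
s=shot('side');b=cv2.cvtColor(s['frame'],4)[150:240,270:390];b=cv2.resize(b,(750,340),interpolation=3)
cv2.imwrite('pics/v13.png',np.vstack([a,b]))
E
```

```text
52.65 [ 0.5679 -0.0278  0.1451] [ 3.1355e+00 -1.9490e-01  1.1000e-03]
hole [216.   47.5] [6.609e-01 5.000e-04 7.790e-02] tool [ 0.0887 -0.0395  0.0673]
hole [423.   46.5] [ 0.6513 -0.0787  0.078 ] tool [0.089  0.0402 0.0671]
pitch 0.0798 mid tool [0.0888 0.0003 0.0672] tool-frame skew -0.0037 tool yaw -0.1242
pose [ 0.5679 -0.0278  0.145 ] d_cm [-0.03 -0.01  1.  ]
```

View pics/v13.png

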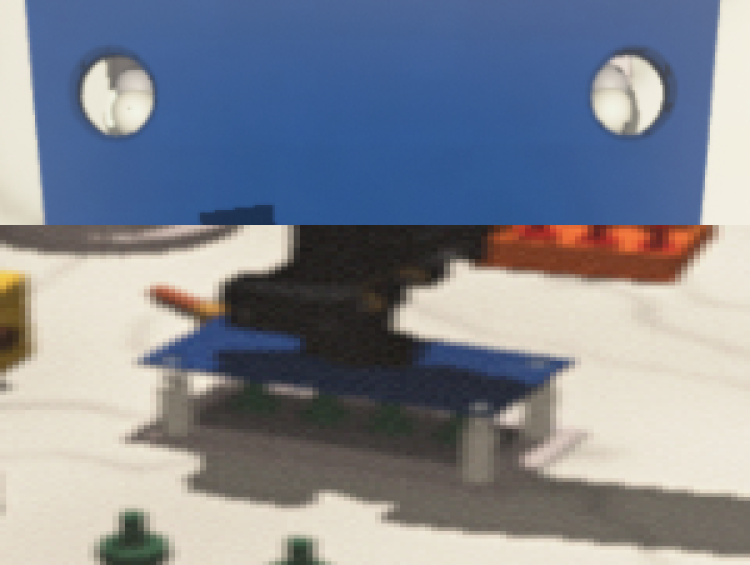

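Picture: a post shows in both front holes, symmetrically; side view shows the cover level above the standoffs. Lowering and pressing.

Call:
carry_out(
  motion=[-0.05,0,0.5,0,0,0,0,0,0.5,0,0,0,0,0,0.1,0,0,0,0,0,0,0,0,0,0,0,0,0,0,0,0,0,0,0,0,0],
)

```text
clock: 53.5
tool_pos: [0.567, -0.0277, 0.1341]
eef_rot: [0.998, -0.062, -0.0, 0.0]
contact_force: [-2.8, -0.3, 7.2]
opening: 0.154
```

Call:
carry_out(
  motion=[0,0,0.15,0,0,0,0,0,0.15,0,0,0,0,0,0,0,0,0,0,0,0,0,0,0],
)

```text
clock: 54.0
tool_pos: [0.567, -0.0277, 0.1305]
eef_rot: [0.998, -0.062, -0.0, 0.0]
contact_force: [-1.8, -0.4, 0.1]
opening: 0.157
```

Call:
carry_out(
  motion=[0,0,0.2,0,0,0,0,0,0.2,0,0,0,0,0,0,0,0,0,0,0,0,0,0,0],
)

```text
clock: 54.5
tool_pos: [0.5667, -0.0277, 0.1254]
eef_rot: [0.998, -0.062, -0.001, 0.0]
contact_force: [2.0, -0.4, -18.0]
opening: 0.155
```

Call:
carry_out(
  motion=[0,0,0.15,0,0,0,0,0,0.15,0,0,0,0,0,0,0,0,0,0,0,0,0,0,0],
)

```text
clock: 55.0
tool_pos: [0.5676, -0.0277, 0.1242]
eef_rot: [0.998, -0.062, 0.001, -0.0]
contact_force: [0.4, 1.2, -2.0]
opening: 0.151
```

```bash
cat > chk.py <<'E'
from h import *
import sys
s=shot(sys.argv[1]);np.savez('last_c',**s)
m=s['range_z']>0;P=np.full((400,640,3),np.nan);P[m]=cloud(s,m)
h=cv2.cvtColor(s['frame'],cv2.COLOR_RGB2HSV);k=(h[...,0]>95)&(h[...,0]<130)&(h[...,1]>100)&m&(P[...,2]>.04)&(P[...,2]<.09)&(abs(P[...,0]-.568)<.14)&(abs(P[...,1]+.028)<.1)
q=P[k];A=np.c_[q[:,:2]-[.568,-.028],np.ones(len(q))]
for _ in range(3):
    c=np.linalg.lstsq(A,q[:,2],rcond=None)[0];r=q[:,2]-A@c;i=abs(r)<.003;A,q=A[i],q[i]
print(sys.argv[1],'slope x,y, topz at centre',c.round(4),'n',len(q),'rms',r.std().round(4))
st=monitor.get_state();print(np.round(st['tool_pos'],4),np.round(st['contact_force'],1))
if len(sys.argv)>2: save(s,sys.argv[2])
E
python3 chk.py wrist; python3 chk.py side; python3 chk.py scene
```

```text
wrist slope x,y, topz at centre [ 0.0012 -0.0002  0.057 ] n 61022 rms 0.0006
[ 0.5676 -0.0276  0.1242] [ 0.2 -0.  -1.4]
side slope x,y, topz at centre [0.0004 0.0183 0.0611] n 249 rms 0.0015
[ 0.5677 -0.0277  0.1241] [-0.1  0.5 -2.2]
scene slope x,y, topz at centre [ 0.0057 -0.0014  0.0574] n 413 rms 0.0016
[ 0.5676 -0.0277  0.1241] [ 0.3 -0.  -0.9]
```

Call:
carry_out(
  motion=[0,0,0.15,0,0,0,0,0,0.15,0,0,0,0,0,0,0,0,0,0,0,0,0,0,0],
)

```text
clock: 55.65
tool_pos: [0.5677, -0.0277, 0.1237]
eef_rot: [0.998, -0.062, 0.001, 0.0]
contact_force: [-5.3, -0.3, 22.8]
opening: 0.153
```

```bash
python3 chk.py wrist
```

```text
wrist slope x,y, topz at centre [0.0009 0.0001 0.0566] n 60994 rms 0.0006
[ 0.5677 -0.0277  0.1237] [-5.4  0.6 22.3]
```

Hard stop at 22 N with no further sinking, so it is home. Release and check.

Call:
carry_out(
  motion=[0,0,-0.25,0,0,0,0,0,0,0,0,0],
)

```text
clock: 55.95
tool_pos: [0.5676, -0.0277, 0.1237]
eef_rot: [0.998, -0.062, 0.001, -0.0]
contact_force: [-0.7, 0.3, 5.9]
opening: 0.155
```

Call:
carry_out(
  motion=[0,0,0,0,0,0,0,0,0,0,0,0,0,0,0,0,0,0,0,0,0,0,0,0,0,0,-2,0,0,0,0,0,-4,0,0,0,0,0,-5,0,0,0],
  hand=4.5,
)

```text
clock: 56.82
tool_pos: [0.5666, -0.0277, 0.2336]
eef_rot: [0.998, -0.062, -0.001, 0.0]
contact_force: [0.5, -0.7, -0.7]
opening: 0.508
```

Call:
carry_out(
  motion=[0,0,-5,0,0,0,0,0,-5,0,0,0,0,0,-4,0,0,0,0,0,0,0,0,0,0,0,0,0,0,0,0,0,0,0,0,0],
)

```text
clock: 57.58
tool_pos: [0.5665, -0.0277, 0.3717]
eef_rot: [0.998, -0.062, -0.002, 0.0]
contact_force: [1.0, 0.1, -0.8]
opening: 0.514
```

```bash
python3 chk.py wrist f1; python3 - <<'E'
from h import *
s=dict(np.load('last_c.npz',allow_pickle=True))
m=s['range_z']>0;P=np.full((400,640,3),np.nan);P[m]=cloud(s,m)
h=cv2.cvtColor(s['frame'],cv2.COLOR_RGB2HSV);k=(h[...,0]>95)&(h[...,0]<130)&(h[...,1]>100)&m&(P[...,2]>.04)&(P[...,2]<.09)
print('plate',cv2.minAreaRect((P[k][:,:2]*1000).astype(np.float32)))
b=m&(P[...,2]>.08)&(P[...,2]<.1)&(abs(P[...,0]-.568)<.05)&(abs(P[...,1]+.028)<.03);print('bar',cv2.minAreaRect((P[b][:,:2]*1000).astype(np.float32)),np.median(P[b][:,2]))
u=np.array([.9923,-.1237]);v=np.array([.1237,.9923]);C=np.array([.5682,-.0277])
for a in(88,-88):
    for c in(40,-40):
        p=C+(a*u+c*v)/1000;d=np.hypot(P[...,0]-p[0],P[...,1]-p[1]);print((a,c),'plate z by hole',np.nanmedian(P[(d<.016)&k][:,2]).round(4),'post top',np.nanmax(np.where(d<.006,P[...,2],np.nan)).round(4))
E
```

```text
wrist slope x,y, topz at centre [0.002  0.0002 0.0565] n 12153 rms 0.0008
[ 0.5666 -0.0277  0.3717] [ 0.1  1.2 -0.8]
plate ((568.5744018554688, -27.620704650878906), (103.40025329589844, 202.3485565185547), 82.84039306640625)
bar ((569.11474609375, -27.777469635009766), (13.173995018005371, 58.38059997558594), 82.55110931396484) 0.08838550854590016
(88, 40) plate z by hole 0.0566 post top 0.0673
(88, -40) plate z by hole 0.0566 post top 0.0678
(-88, 40) plate z by hole 0.0564 post top 0.0677
(-88, -40) plate z by hole 0.0564 post top 0.0678
```

View pics/f1.png

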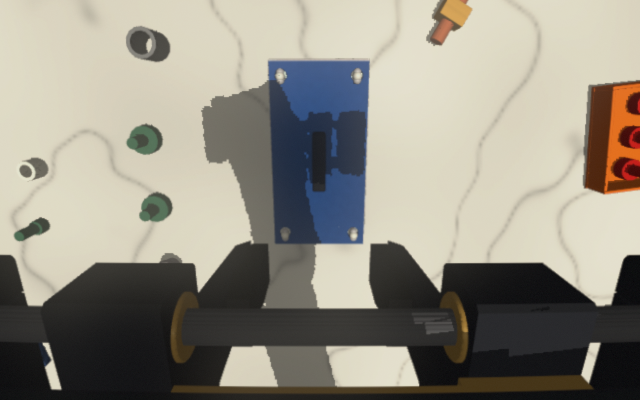

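The picture shows the cover level, with all four posts standing about 10 mm through its holes at (281,76), (357,75), (285,233) and (353,233), the look-alikes in place and the plugs in the bin.

```bash
python3 -c "
from plant import workorder;print(workorder.finish_job())"
```

```text
the job is handed in; nothing more can be done
None
```

The job is done and handed in at about 58 s of robot time. The hand-in gives no verdict, so the results below are my own last checks.

- **Plugs:** all three red plugs are in the orange bin.
- **Caps:** all four 28 mm caps stand in their own pockets, tops at about 49 mm by camera against 50 mm expected. One had been knocked about 3 cm aside during the run; I found it again and placed it. The small and the two large look-alikes were left alone.
- **Cover:** it is pressed home on all four standoffs and came to a hard stop at about 22 N.
    - **Height:** the plate top reads 56.4–56.6 mm at all four holes. The camera reads plate heights about 1.4 mm low, so this fits 58 mm for fully home. The posts stand about 11 mm above the plate, against 10 mm expected.
    - **Alignment:** its centre is within about 1 mm of the cradle's and its angle matches to about 0.1°.

One check disagreed: the coarse side-camera fit, taken while the gripper still held the cover, put the plate top at 61 mm with a slope. It used few pixels and was noisy. The wrist camera and the force stop both contradict it.

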